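# Load the ring-sensor test column

## Task

Get the test column ready and start it: take the red cap off the rod and leave it in the grey tray, then thread every ring sensor on the bench down over the rod so that they lie flat on one another, and lower the steel pressure plate over the rod on top of them, flat and fully home. Only when the plate is home press the green start button all the way down and let it go; leave the jar, the screwdriver and the carton where they are.

Things in the scene. Friction and masses are not known exactly. Their poses are not given: they have to be found in the camera images.
- rod_base (a point): Centre of the seat of the test fixture: where the bare steel rod (14 mm diameter, 130 mm tall, its top 8 mm tapering to 8 mm) rises from the upper face of a fixed dark steel base plate 120 x 120 x 20 mm on the bench; its tip is 150 mm above the bench. z points up along the rod.
- cap_center (a point): Centre (half-way up) of the loose red plastic protective cap: a ribbed cylinder about 38 mm in diameter, 50 mm tall, 50 g, with a blind bore 18 mm wide and 35 mm deep from below. At the start it hangs upright over the rod's tip, its centre 10 mm below the tip; lift it at least 40 mm straight up to free it. z is its axis, up.
- cap: The same red cap; origin at the centre of its underside.
- tray_in (a point): Centre of the inner floor (5 mm above the bench) of the fixed grey plastic tray, 120 x 120 mm outside, 110 x 110 mm inside, 30 mm high; x and y run along its sides.
- plate_grip (a point): Centre of the blue upright grip fin of the loose pressure plate (300 g). The plate is a steel disc 68 mm in diameter and 12 mm thick with an 18 mm through bore, and an arm 24 mm wide and 12 mm thick running out to 87 mm from the bore's axis. The fin stands on the arm, 30 mm long (along x), 12 mm thick (along y), 30 mm tall; its centre lies 70 mm from the bore's axis and 27 mm above the plate's underside. x points from the bore to the fin, z up.
- plate_bore (a point): Centre of the pressure plate's bore, half-way through the disc (6 mm above its underside); axes as plate_grip, which lies at x = +70 mm, z = +21 mm from here.
- plate: The pressure plate; origin on its underside, 26 mm from the bore's axis towards the fin; x towards the fin.
- start (a joint): The green spring push button, 32 mm in diameter, on a fixed grey housing: 0 up, 0.006 m fully down, which takes 5 N; it springs back.
- start_top (a point): Centre of the green button's top face; pressed straight down.
- jar: Jar with yellow lid, 52 mm in diameter, 70 mm tall; a bystander. Origin under its centre.
- driver: Screwdriver lying on the bench, a bystander. Origin on its underside; x towards its tip.
- carton: Cardboard carton 60 x 90 x 45 mm, a bystander. Origin under its centre.
- sensor0_grip (a point): sensor0, one of two to four loose ring sensors (may be absent), 120 g, same above and below: a black hub 46 mm in diameter and 24 mm tall with an 18 mm brass-lined through bore, and a straight flat connector stub 12 mm thick (along y) and 24 mm tall that runs out to 78 mm from the bore's axis. This point is where to grip the stub: half-way up, 65 mm from the bore's axis, so that the gripper stays beside the rod. x points from the bore along the stub, z along the bore's axis.
- sensor0_bore (a point): Centre of the bore of sensor0, half-way up (12 mm above its underside); axes as sensor0_grip, which lies at x = +65 mm from here.
- sensor0: The same ring sensor; origin on its underside, 28 mm from the bore's axis towards the stub; x along the stub.
- sensor1_grip (a point): sensor1, one of two to four loose ring sensors (may be absent), 120 g, same above and below: a black hub 46 mm in diameter and 24 mm tall with an 18 mm brass-lined through bore, and a straight flat connector stub 12 mm thick (along y) and 24 mm tall that runs out to 78 mm from the bore's axis. This point is where to grip the stub: half-way up, 65 mm from the bore's axis, so that the gripper stays beside the rod. x points from the bore along the stub, z along the bore's axis.
- sensor1_bore (a point): Centre of the bore of sensor1, half-way up (12 mm above its underside); axes as sensor1_grip, which lies at x = +65 mm from here.
- sensor1: The same ring sensor; origin on its underside, 28 mm from the bore's axis towards the stub; x along the stub.
- sensor2_grip (a point): sensor2, one of two to four loose ring sensors (may be absent), 120 g, same above and below: a black hub 46 mm in diameter and 24 mm tall with an 18 mm brass-lined through bore, and a straight flat connector stub 12 mm thick (along y) and 24 mm tall that runs out to 78 mm from the bore's axis. This point is where to grip the stub: half-way up, 65 mm from the bore's axis, so that the gripper stays beside the rod. x points from the bore along the stub, z along the bore's axis.
- sensor2_bore (a point): Centre of the bore of sensor2, half-way up (12 mm above its underside); axes as sensor2_grip, which lies at x = +65 mm from here.
- sensor2: The same ring sensor; origin on its underside, 28 mm from the bore's axis towards the stub; x along the stub.
- sensor3_grip (a point): sensor3, one of two to four loose ring sensors (may be absent), 120 g, same above and below: a black hub 46 mm in diameter and 24 mm tall with an 18 mm brass-lined through bore, and a straight flat connector stub 12 mm thick (along y) and 24 mm tall that runs out to 78 mm from the bore's axis. This point is where to grip the stub: half-way up, 65 mm from the bore's axis, so that the gripper stays beside the rod. x points from the bore along the stub, z along the bore's axis.
- sensor3_bore (a point): Centre of the bore of sensor3, half-way up (12 mm above its underside); axes as sensor3_grip, which lies at x = +65 mm from here.
- sensor3: The same ring sensor; origin on its underside, 28 mm from the bore's axis towards the stub; x along the stub.
Things that resemble listed ones, but are neither listed nor needed, are in the scene too. Of the things shaped like the plate, the bare steel one is meant.

How it is judged:
On the way, in this order (a step that is already met when the one before it is completed fails the run):
1. the red cap lies in the tray (horizontal distance between cap_center and tray_in below 0.06 m and height (world z) of cap_center below 0.045 m), for 0.2 s.
2. all ring sensors present are on the rod, flat and fully down (horizontal distance between each of sensor0_bore, sensor1_bore, sensor2_bore, sensor3_bore and rod_base below 0.004 m and (height (world z) of sensor0_bore between 0.028 and 0.036 m or height (world z) of sensor0_bore between 0.052 and 0.06 m or height (world z) of sensor0_bore between 0.076 and 0.084 m or height (world z) of sensor0_bore between 0.1 and 0.108 m) and angle between the z axis of each of sensor0_bore, sensor1_bore, sensor2_bore, sensor3_bore and the z axis of rod_base, either way round below 0.07 rad and (height (world z) of sensor1_bore between 0.028 and 0.036 m or height (world z) of sensor1_bore between 0.052 and 0.06 m or height (world z) of sensor1_bore between 0.076 and 0.084 m or height (world z) of sensor1_bore between 0.1 and 0.108 m) and (height (world z) of sensor2_bore between 0.028 and 0.036 m or height (world z) of sensor2_bore between 0.052 and 0.06 m or height (world z) of sensor2_bore between 0.076 and 0.084 m or height (world z) of sensor2_bore between 0.1 and 0.108 m) and (height (world z) of sensor3_bore between 0.028 and 0.036 m or height (world z) of sensor3_bore between 0.052 and 0.06 m or height (world z) of sensor3_bore between 0.076 and 0.084 m or height (world z) of sensor3_bore between 0.1 and 0.108 m)), for 0.2 s.
3. the pressure plate is on the rod on top of the sensors, flat and fully down (horizontal distance between plate_bore and rod_base below 0.004 m and (height (world z) of plate_bore between 0.07 and 0.078 m or height (world z) of plate_bore between 0.094 and 0.102 m or height (world z) of plate_bore between 0.118 and 0.126 m) and angle between the z axis of plate_bore and the z axis of rod_base, either way round below 0.07 rad), for 0.2 s.
4. the start button is pressed down (value of joint start above 0.0045 m).
At the end, for the whole second after the job is handed in: Cap in the tray (centre within 60 mm of the tray's, below 45 mm); every present sensor on the rod, within 4 mm of its axis and of its height in a gapless stack, square within 0.07 rad; the pressure plate likewise on top; button up again; all at rest (under 20 mm/s) (all of step 1 and all of step 2 and all of step 3 and value of joint start below 0.002 m and linear speed of each of sensor0, sensor1, sensor2, sensor3, plate, cap below 0.02 m/s); the robot touches nothing.
It fails at once if the jar is moved more than 30 mm (distance of jar from where it was at the start of the episode above 0.03 m).
It fails at once if the screwdriver is moved more than 30 mm (distance of driver from where it was at the start of the episode above 0.03 m).
It fails at once if the carton is moved more than 30 mm (distance of carton from where it was at the start of the episode above 0.03 m).
It fails at once if the start button is pressed while the pressure plate is not on the rod (value of joint start above 0.003 m and horizontal distance between plate_bore and rod_base above 0.02 m).
Of sensor0, sensor1, sensor2, sensor3 only 2 to 4 are there at a start; the rules pass over those that are not, and their reading is None.
At some moment in a run one of sensor0, sensor1, sensor2, sensor3, plate may be knocked a few centimetres aside while the robot is not near it.
It also fails if it takes over 210 s, if anything falls off the work surface, if the arm or the gripper's body presses on something with over 40 N, if the wrist force passes 120 N, or if a joint passes its speed limit or range.

## Robot

A 6-joint arm with a two-finger parallel gripper is mounted at the origin on the work surface. World frame = base frame: x ahead of the robot, y to its left, z up, the work surface at z = 0. Lengths are in m, angles in rad, forces in N, time in s.
With the tool pointing down it reaches from about 0.35 to 0.775 m from the base axis. Payload 5.5 kg.
Tool frame: the origin (TCP) lies midway between the tips of the shut fingers; the grasp point (between the pads) lies 19 mm behind it; z points along the fingers, x is the direction in which the jaws open and shut, and the axes are right-handed (so a half turn about z gives the same grasp; the last joint's range is limited). The gripper opens to 85 mm and grips with 20 to 120 N. Pads are 22 mm wide; open, the fingers measure 114 mm over their backs; the gripper's body (76 mm by 85 mm) begins 54 mm behind the grasp point. The pads swing forward as they close: fully open they stand 13 mm farther back than shut.
Start: joints at [-1.45, 0.313, 0.046, 1.304, 0, 1.431], TCP at [0.148, -0.556, 0.231] pointing down, gripper open.
Joint ranges: [-2.76, 2.76], [-0.86, 1.69], [-1.03, 1.26], [-2.2, 2.34], [-1.47, 1.5], [-3.14, 3.14]. Speed limits (rad/s): [2.57, 2.57, 3.14, 3.14, 3.14, 3.14].

## Interface

Orientations are given as a unit quaternion [x, y, z, w].
In Python, from workcell import arm, viewer, job gives the robot as it stands.
- The arm moves only by the tool apply_moves, never from a script. Its argument "increments" is a list that holds one entry, the list of rows, each a list of 7 numbers: the shift along the tool's x, y, z in m, then the turn, a rotation vector about the tool's x, y, z in degrees, then the opening, from -1 (shut) to 1 (fully open). A call has 1 to 10 rows; each row is the pose to reach, as a shift and turn from the pose commanded when the call began, along the tool's axes at that moment; what a row does not reach only later rows make up. A row lasts 1/12 s, in which the tool goes at most 41.7 mm and 7.16 degrees, less where a joint would pass 70% of its speed; a pose out of reach is approached as far as the arm can. A call with a gripper value outside its range is refused whole. The fingers move at their own pace and stop on an object; "grip_force" is the grip in N (left out, the last holds). Time passes only in rows, so rows that repeat a pose let the fingers close. It gives the time, the measured TCP pose, the force and the opening at its end, in the units of the state.
- arm.get_state(): the state, without advancing time (a new reading comes with each control period).
- viewer.snapshot(name): name is "side" or "top"; returns a dict with "color" (400x640x3 uint8, blue, green, red), "mtx" (3x3 intrinsics, pixels), "R" (3x3) and "t" (3): a world point X has camera coordinates R X + t. Camera axes: x right, y down, z forward; pixel columns grow to the right and rows downward; lengths in m; the calibration is good to about 2 mm. A picture is of the moment at which its call begins. There is no depth.
- job.sign_off(): hands the job in, once; it reports no verdict.
The state is a dict: "time_s": time; "q": joint angles; "dq": joint speeds; "joint_torque": joint torques, N m; "tcp_pos": TCP position; "eef_rot": TCP orientation; "ft_force": force on the tool from outside, world axes, zero at the start; "torque": the same for the moment, N m; "finger_gap": finger opening in m.
Only numpy, scipy, OpenCV 4.12 (cv2) and the standard library are available. Lean on these libraries where they do the work, as an engineer would, in place of code of your own. Each camera call takes 0.05 s, during which the arm holds its last target.

## Working session

There is one attempt and no reset: what is moved stays moved. The work goes in short steps, Python scripts to look and compute and a tool call to move; the robot and the scene stay as the last step left them, time stands still between calls to the robot, and variables do not carry over. Pictures are saved under pics/ and viewed, and the job is handed in when it is done.

Besides the shell and the picture viewer there is one more tool, called after "Emit:" as a command line: name --argument value ..., lists and objects as JSON in quotes. apply_moves: Moves the arm, as the interface text tells. Its arguments: {"type":"object","properties":{"increments":{"type":"array"},"grip_force":{"type":"number"}},"required":["increments"]}

```bash
ls; mkdir -p pics; cat > h.py <<'E'
import numpy as np,cv2
from workcell import arm,viewer,job
def snap(n,f):
    d=viewer.snapshot(n); cv2.imwrite('pics/'+f+'.png',d['color']); np.savez('pics/'+f+'.npz',**d); return d
def load(f): return dict(np.load('pics/'+f+'.npz'))
def ray(d,u,v,z):
    K,R,t=[np.array(d[k],float) for k in('mtx','R','t')]
    r=R.T@np.linalg.solve(K,[u,v,1]); c=-R.T@t.ravel(); return c+r*(z-c[2])/r[2]
def proj(d,X):
    K,R,t=[np.array(d[k],float) for k in('mtx','R','t')]
    p=K@(R@np.array(X,float)+t.ravel()); return p[:2]/p[2]
def crop(f,x0,y0,x1,y1,s,o):
    im=cv2.imread('pics/'+f+'.png')[y0:y1,x0:x1]; cv2.imwrite('pics/'+o+'.png',cv2.resize(im,None,fx=s,fy=s,interpolation=cv2.INTER_CUBIC))
E
python3 - <<'E'
from h import *
for n in('top','side'):
    d=snap(n,n+'0'); print(n,np.round(d['mtx'],1).tolist(),(-np.array(d['R']).T@np.array(d['t']).ravel()).round(3),np.round(d['R'],2).tolist())
print(arm.get_state())
E
```

```text
pics
top [[398.3, 0.0, 321.3], [0.0, 398.3, 201.1], [0.0, 0.0, 1.0]] [0.508 0.018 1.037] [[0.01, -1.0, 0.0], [-1.0, -0.01, -0.06], [0.06, -0.0, -1.0]]
side [[427.1, 0.0, 320.9], [0.0, 427.1, 198.3], [0.0, 0.0, 1.0]] [0.347 0.669 0.961] [[-0.95, -0.32, 0.0], [-0.24, 0.73, -0.64], [0.2, -0.61, -0.77]]
{'time_s': 0.1, 'q': array([-1.44960445e+00,  3.13935155e-01,  4.51334520e-02,  1.30358457e+00,
       -3.27090271e-05,  1.43118215e+00]), 'dq': array([-0.00077108, -0.00127381,  0.00396821, -0.00161807, -0.00181841,
        0.00019707]), 'joint_torque': array([ 1.97687601e-03, -4.81725204e+01,  2.99243402e+01,  1.27571222e-02,
       -1.43459451e-04, -1.28473965e-05]), 'tcp_pos': array([ 0.14818996, -0.55513136,  0.23050913]), 'eef_rot': array([ 7.93050647e-01, -6.09155184e-01, -5.68598535e-04, -5.55826325e-04]), 'ft_force': array([0.20821096, 0.02688751, 0.01194128]), 'torque': array([ 0.00666098, -0.02457678,  0.04014377]), 'finger_gap': 0.08539099128220529}
```

View pics/top0.png

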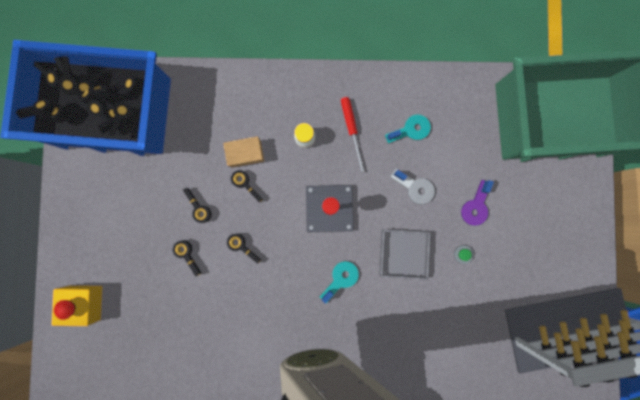

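View pics/side0.png

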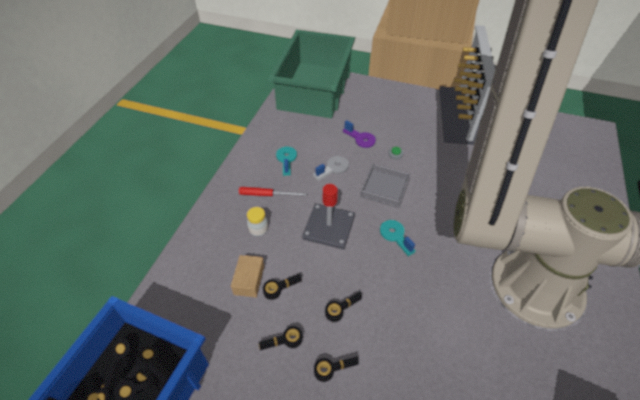

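The top view shows four sensors, with hubs at about (240,179), (201,214), (182,249) and (236,242). The cap is at (331,205), the tray at (407,253), the bare steel plate at (421,191) and the button at (465,255). Next I'll enlarge it.

```bash
python3 - <<'E'
from h import *
crop('top0',160,155,290,285,6,'c1'); crop('top0',290,155,490,285,4,'c2')
crop('side0',250,260,380,390,6,'c3'); crop('side0',290,120,430,260,5,'c4')
E
```

```text
(no output)
```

View pics/c1.png

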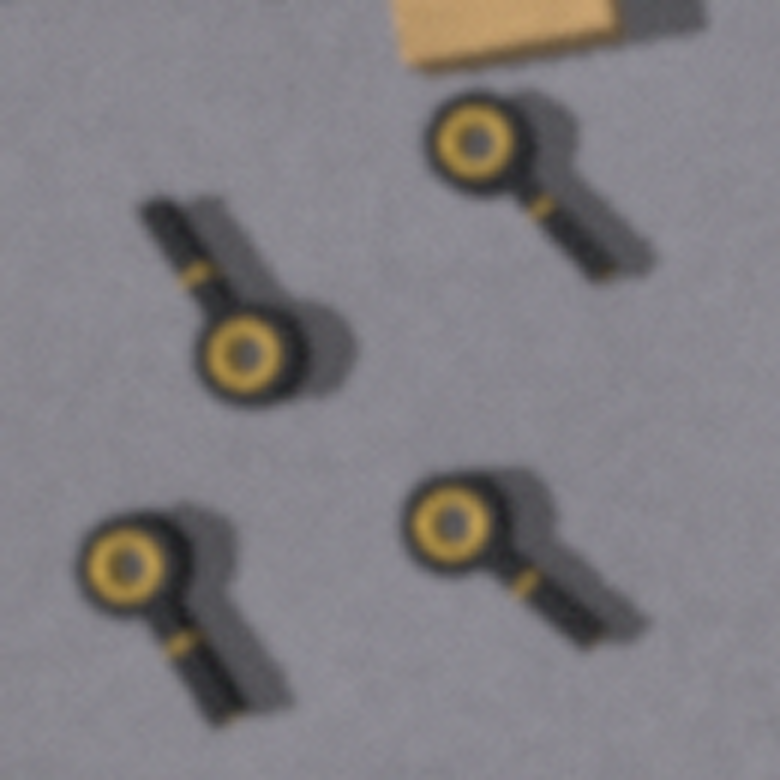

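View pics/c2.png

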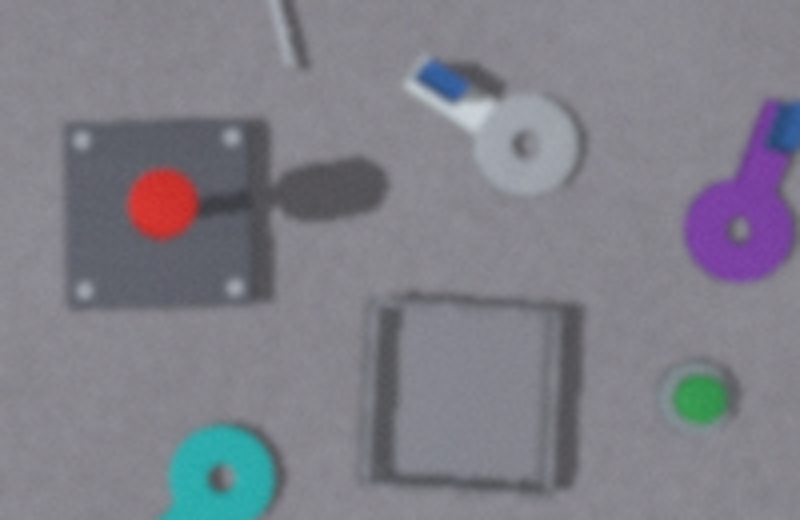

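View pics/c3.png

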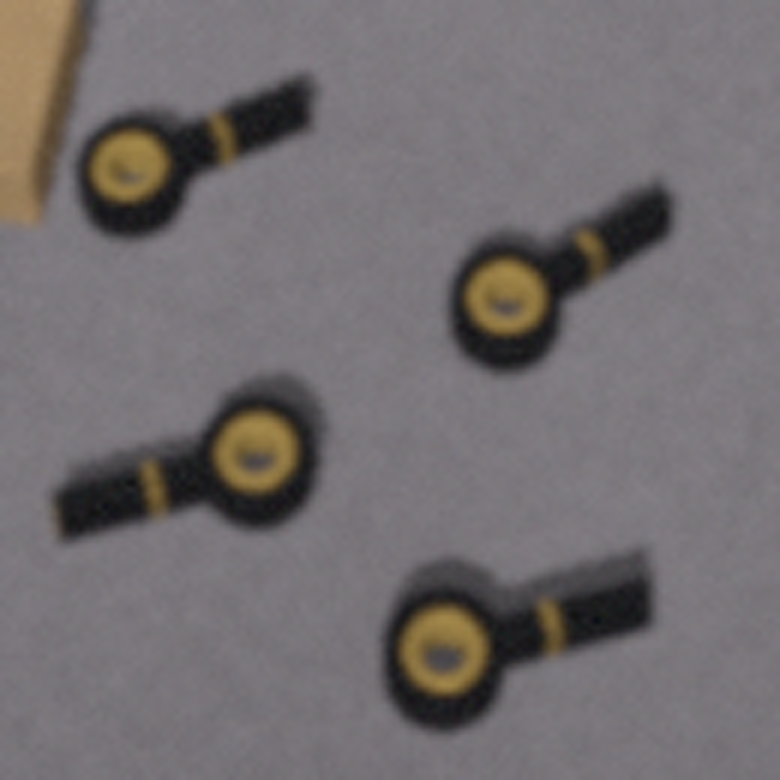

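View pics/c4.png

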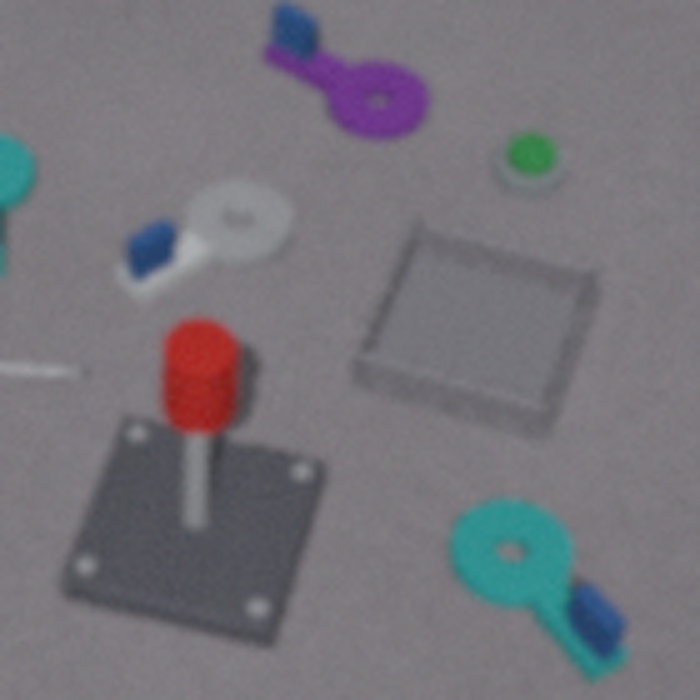

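```bash
cat >> h.py <<'E'
def comps(d,name,box=None,amin=4):
    hsv=cv2.cvtColor(d['color'],cv2.COLOR_BGR2HSV)
    rng={'brass':((15,110,80),(30,255,255)),'red':((0,150,90),(8,255,255)),'green':((50,120,60),(75,255,255)),'blue':((100,120,60),(120,255,255))}[name]
    m=cv2.inRange(hsv,*[np.array(a) for a in rng])
    if box:
        b=np.zeros_like(m);b[box[1]:box[3],box[0]:box[2]]=1;m=m*b
    n,l,s,c=cv2.connectedComponentsWithStats(m)
    return [(c[i].round(2),s[i,4],s[i,:4]) for i in range(1,n) if s[i,4]>=amin]
E
python3 - <<'E'
from h import *
T=load('top0');S=load('side0')
for nm,z,bt,bs in (('brass',.024,(165,165,275,280),(250,255,375,390)),('red',.165,(310,190,350,225),(315,180,345,210)),('green',.03,(450,240,480,270),(385,140,410,165)),('blue',.042,(385,165,415,185),(310,160,330,185))):
    for d,b in((T,bt),(S,bs)):
        print(nm)
        for c,a,s in comps(d,nm,b): print('  ',c,a,s,ray(d,*c,z).round(4))
E
```

```text
brass
   [238.55 178.2 ] 92 [233 173  12  12] [0.6226 0.2288 0.024 ]
   [192.86 199.71] 7 [192 199   3   3] [0.5659 0.3436 0.024 ]
   [200.16 213.47] 98 [195 208  12  12] [0.5311 0.3239 0.024 ]
   [234.58 242.24] 96 [229 236  12  13] [0.4596 0.2345 0.024 ]
   [180.32 249.1 ] 100 [175 243  12  13] [0.4403 0.3711 0.024 ]
   [247.2 251.6] 5 [246 251   3   2] [0.4365 0.202  0.024 ]
   [189.71 261.86] 7 [189 261   3   3] [0.4087 0.3463 0.024 ]
brass
   [260.25 269.75] 4 [260 269   2   3] [0.6668 0.1934 0.024 ]
   [286.76 282.47] 17 [285 280   4   7] [0.5905 0.2054 0.024 ]
   [270.97 287.24] 118 [265 282  13  12] [0.6222 0.2299 0.024 ]
   [348.   300.92] 13 [346 299   4   6] [0.434  0.2047 0.024 ]
   [333.83 308.86] 127 [327 303  14  13] [0.4599 0.2349 0.024 ]
   [292.32 334.62] 133 [286 328  14  14] [0.53   0.3244 0.024 ]
   [275.06 340.89] 18 [274 338   3   7] [0.5614 0.3502 0.024 ]
   [323.49 367.67] 145 [317 361  14  15] [0.4402 0.3713 0.024 ]
   [341.64 363.95] 22 [340 361   4   7] [0.4055 0.3513 0.024 ]
red
   [330.28 205.48] 200 [323 198  16  16] [ 0.5496 -0.003   0.165 ]
red
   [329.47 194.63] 257 [323 184  14  22] [0.5434 0.017  0.165 ]
green
   [464.69 254.42] 102 [459 250  12  10] [ 0.4378 -0.3461  0.03  ]
green
   [395.82 150.43] 40 [392 148   8   6] [ 0.4352 -0.3344  0.03  ]
blue
   [400.41 174.56] 54 [395 171  11   8] [ 0.6359 -0.1813  0.042 ]
blue
   [319.52 169.16] 58 [316 165   8  10] [ 0.6326 -0.1694  0.042 ]
```

```bash
cat >> h.py <<'E'
from scipy.optimize import minimize
from scipy.spatial.transform import Rotation as Ro
def sens_sil(d,x,y,yaw,z0=0,SS=4):
    H,W=400,640
    m=np.zeros((H,W),np.uint8)
    c,s=np.cos(yaw),np.sin(yaw)
    def hull(P):
        q=np.array([proj(d,(x+c*a-s*b,y+s*a+c*b,z0+h)) for a,b,h in P])
        h=cv2.convexHull(((q+.0)*16).astype(np.int32)); cv2.fillConvexPoly(m,h,255,cv2.LINE_AA,4)
    hull([(a,b,h) for a in(0,.078) for b in(-.006,.006) for h in(0,.024)])
    hull([(.023*np.cos(t),.023*np.sin(t),h) for t in np.linspace(0,6.28,36) for h in(0,.024)])
    return cv2.GaussianBlur(m,(0,0),.8)/255.
def fit_sens(ds,x,y,yaw,z0=0,free=True):
    ms=[]
    for d in ds:
        hsv=cv2.cvtColor(d['color'],cv2.COLOR_BGR2HSV)
        g=d['color'].max(2).astype(float); dark=np.clip((85-g)/45,0,1)
        br=cv2.inRange(hsv,np.array((13,90,60)),np.array((32,255,255)))/255.
        ms.append(np.maximum(dark,br))
    def f(p):
        e=0
        for d,m in zip(ds,ms):
            u,v=proj(d,(p[0]/1000,p[1]/1000,z0)).astype(int); sl=np.s_[max(v-45,0):v+45,max(u-45,0):u+45]
            e+=((sens_sil(d,p[0]/1000,p[1]/1000,np.radians(p[2]),z0)[sl]-m[sl])**2).sum()
        return e
    r=minimize(f,[x*1000,y*1000,yaw],method='Nelder-Mead',options=dict(initial_simplex=[[x*1e3,y*1e3,yaw],[x*1e3+4,y*1e3,yaw],[x*1e3,y*1e3+4,yaw],[x*1e3,y*1e3,yaw+8]],xatol=.05,fatol=.01))
    return r.x.round(2),round(r.fun,1)
def cmd(x,y,z,th,ref=None):
    st=arm.get_state(); p=np.array(st['tcp_pos']); R=Ro.from_quat(st['eef_rot'])
    t=np.radians(th); a=np.array([np.cos(t),np.sin(t),0]); zz=np.array([0,0,-1.]); 
    Rt=Ro.from_matrix(np.c_[a,np.cross(zz,a),zz])
    print('t',st['time_s'],'tcp',p.round(4),'th',np.degrees(np.arctan2(*R.as_matrix()[1::-1,0])).round(2),'F',np.round(st['ft_force'],1),'gap',round(st['finger_gap'],4))
    print('shift mm',(R.inv().apply(np.array([x,y,z])-p)*1000).round(1),'rot deg',np.degrees((R.inv()*Rt).as_rotvec()).round(2))
E
python3 - <<'E'
from h import *
T=load('top0');S=load('side0')
for n,x,y,a in (('A',.6224,.2293,-135),('B',.5306,.3241,31),('C',.4597,.2347,-140),('D',.4402,.3712,-145)):
    print(n,fit_sens([T,S],x,y,a),fit_sens([T],x,y,a),fit_sens([S],x,y,a))
print('base',ray(T,329.56,208.44,.02),ray(S,329,225.4,.02))
print('plate',ray(T,422,191.2,.012),ray(S,290+240/5,120+219/5,.012))
b=[(c,ray(T,290+c[0]/4,155+c[1]/4,.03)) for c in((375,300),(580,305),(555,490),(362,482))]
# tray inner floor
for c in((400,305),(545,305),(540,485),(395,475)): print('trayfloor',ray(T,290+c[0]/4,155+c[1]/4,.005).round(4))
for c in((420,265),(582,290),(535,410),(375,360)): print('trayS',ray(S,290+c[0]/5,120+c[1]/5,.005).round(4))
for z in(.02,.025,.03,.035,.04,.05): print(z,ray(T,464.69,254.42,z)[:2],ray(S,395.82,150.43,z)[:2])
E
```

```text
A (array([ 622.92,  224.35, -136.57]), np.float64(2325.4)) (array([ 623.43,  227.32, -132.74]), np.float64(1164.7)) (array([ 621.9 ,  226.34, -134.66]), np.float64(1186.0))
B (array([531.15, 327.91,  30.19]), np.float64(1336.6)) (array([533.04, 325.13,  33.24]), np.float64(625.6)) (array([531.25, 327.83,  29.48]), np.float64(701.8))
C (array([ 455.47,  229.66, -125.49]), np.float64(771.2)) (array([ 460.56,  228.1 , -129.49]), np.float64(379.7)) (array([ 455.44,  229.58, -126.6 ]), np.float64(379.8))
D (array([ 439.15,  368.71, -144.85]), np.float64(767.5)) (array([ 440.29,  369.21, -144.27]), np.float64(339.0)) (array([ 439.52,  368.73, -145.48]), np.float64(430.4))
base [ 0.54893896 -0.00483924  0.02      ] [0.54648887 0.00386507 0.02      ]
plate [ 0.59736692 -0.24323804  0.012     ] [ 0.59480507 -0.23709189  0.012     ]
trayfloor [ 0.4929 -0.1622  0.005 ]
trayfloor [ 0.4942 -0.256   0.005 ]
trayfloor [ 0.3789 -0.2527  0.005 ]
trayfloor [ 0.3839 -0.1595  0.005 ]
trayS [ 0.48   -0.2413  0.005 ]
trayS [ 0.3814 -0.2525  0.005 ]
trayS [ 0.3885 -0.15    0.005 ]
trayS [ 0.4864 -0.1575  0.005 ]
0.02 [ 0.43715174 -0.34968728] [ 0.4361855  -0.34515168]
0.025 [ 0.43749881 -0.34787845] [ 0.43570963 -0.33976273]
0.03 [ 0.43784588 -0.34606962] [ 0.43523376 -0.33437378]
0.035 [ 0.43819295 -0.34426079] [ 0.43475788 -0.32898484]
0.04 [ 0.43854002 -0.34245197] [ 0.43428201 -0.32359589]
0.05 [ 0.43923415 -0.33883431] [ 0.43333026 -0.312818  ]
```

```bash
python3 - <<'E'
from h import *
T=load('top0');S=load('side0')
for d,n in((T,'T'),(S,'S')):
    for p in ((255,195),(275,200)) if n=='T' else ((300,278),(310,290)): print(n,p,d['color'][p[1],p[0]])
g=T['color'].max(2); print(g[195:206:1,250:275:2])
E
sed -i 's#(85-g)/45#(72-g)/20#' h.py
cat >> h.py <<'E'
def fit_yaw(d,x,y,yaw,z0=0):
    hsv=cv2.cvtColor(d['color'],cv2.COLOR_BGR2HSV); g=d['color'].max(2).astype(float)
    m=np.maximum(np.clip((72-g)/20,0,1),cv2.inRange(hsv,np.array((13,90,60)),np.array((32,255,255)))/255.)
    best=[]
    for a in np.arange(yaw-15,yaw+15.1,.5):
        s=sens_sil(d,x,y,np.radians(a),z0); w=cv2.dilate(s,np.ones((7,7)))>0.02
        best.append(((((s-m)**2)[w]).sum(),a))
    e=np.array(best); i=e[:,0].argmin(); i=min(max(i,2),len(e)-3); c=np.polyfit(e[i-2:i+3,1],e[i-2:i+3,0],2)
    return round(-c[1]/2/c[0],1),round(e[i,0],1)
E
python3 - <<'E'
from h import *
T=load('top0');S=load('side0')
for n,x,y,a in (('A',.6224,.2293,-135),('B',.5306,.3241,31),('C',.4597,.2347,-130),('D',.4402,.3712,-145)):
    print(n,fit_yaw(T,x,y,a),fit_yaw(S,x,y,a))
E
```

```text
T (255, 195) [58 52 51]
T (275, 200) [142 133 137]
S (300, 278) [38 37 42]
S (310, 290) [126 121 127]
[[135  96  56  49  55  75  87  88  95 120 145 150 145]
 [140 119  76  50  51  66  87  87  91 115 140 148 146]
 [141 133  95  56  57  56  81  86  89 103 135 144 145]
 [141 139 119  73  53  54  71  90  89 101 132 145 144]
 [140 142 133  94  55  57  69  88  88 108 137 146 140]
 [142 143 141 115  68  70  86  96 100 123 142 145 142]
 [146 143 143 128  88  87 101 114 121 136 143 145 141]
 [144 145 141 134 117 110 122 135 136 142 144 143 141]
 [143 142 140 140 133 130 132 141 145 144 139 141 142]
 [147 143 140 140 138 138 141 141 143 142 142 143 144]
 [141 142 140 141 139 140 137 139 145 144 143 143 146]]
A (np.float64(-131.7), np.float64(183.3)) (np.float64(-133.0), np.float64(125.5))
B (np.float64(33.2), np.float64(175.0)) (np.float64(33.5), np.float64(101.3))
C (np.float64(-125.0), np.float64(174.0)) (np.float64(-126.7), np.float64(96.6))
D (np.float64(-142.1), np.float64(189.5)) (np.float64(-144.6), np.float64(108.0))
```

```bash
python3 - <<'E'
from h import *
T=load('top0');S=load('side0')
import math
def an(d,o,s,c):
    P=[ray(d,o[0]+a/s,o[1]+b/s,.024) for a,b in c]
    return [(round(math.degrees(math.atan2(*(p-P[0])[1::-1])),1),round(np.linalg.norm(p-P[0])*1e3,1)) for p in P[1:]]
for n,t,s in (('A',[(476,143),(541,207),(603,272)],[(129,164),(221,128),(306,90)]),
 ('B',[(243,354),(197,273),(155,205)],[(256,450),(151,480),(60,505)]),
 ('C',[(453,523),(525,583),(592,640)],[(506,297),(590,243),(664,195)]),
 ('D',[(127,566),(182,643),(232,718)],[(445,648),(549,617),(648,585)])):
    print(n,an(T,(160,155),6,t),an(S,(250,260),6,s))
E
```

```text
A [(-133.5, np.float64(39.1)), (-134.4, np.float64(77.5))] [(-137.2, np.float64(40.1)), (-135.7, np.float64(78.7))]
B [(31.2, np.float64(39.8)), (32.1, np.float64(74.1))] [(35.2, np.float64(40.4)), (34.9, np.float64(74.8))]
C [(-128.6, np.float64(39.7)), (-128.8, np.float64(76.8))] [(-127.2, np.float64(41.0)), (-127.1, np.float64(78.2))]
D [(-142.7, np.float64(40.0)), (-143.6, np.float64(78.0))] [(-145.1, np.float64(39.1)), (-144.5, np.float64(77.3))]
```

```bash
python3 - <<'E'
from h import *
cmd(.549,-.002,.25,0)
E
```

```text
t 0.1 tcp [ 0.1482 -0.5551  0.2305] th -75.06 F [0.2 0.  0. ] gap 0.0854
shift mm [-431.1 -529.9  -18.7] rot deg [-7.000e-02  7.000e-02 -7.506e+01]
```

Emit:
apply_moves --increments '[[[-0.215, -0.265, -0.015, 0, 0, -37, 1], [-0.215, -0.265, -0.015, 0, 0, -37, 1], [-0.215, -0.265, -0.015, 0, 0, -37, 1], [-0.215, -0.265, -0.015, 0, 0, -37, 1], [-0.215, -0.265, -0.015, 0, 0, -37, 1], [-0.215, -0.265, -0.015, 0, 0, -37, 1], [-0.215, -0.265, -0.015, 0, 0, -37, 1], [-0.215, -0.265, -0.015, 0, 0, -37, 1], [-0.215, -0.265, -0.015, 0, 0, -37, 1], [-0.215, -0.265, -0.015, 0, 0, -37, 1]]]'

```text
time_s: 0.93
tcp_pos: [0.35, -0.2771, 0.2464]
eef_rot: [0.946, -0.324, -0.0, -0.0]
ft_force: [0.3, -0.6, -0.0]
finger_gap: 0.0851
```

```bash
python3 - <<'E'
from h import *
cmd(.549,-.002,.25,0)
E
```

```text
t 0.9333 tcp [ 0.35   -0.2771  0.2464] th -37.76 F [ 0.3 -0.6 -0. ] gap 0.0851
shift mm [ -11.1 -339.3   -3.6] rot deg [-1.000e-02  0.000e+00 -3.776e+01]
```

Emit:
apply_moves --increments '[[[-0.011, -0.339, -0.003, 0, 0, -38, 1], [-0.011, -0.339, -0.003, 0, 0, -38, 1], [-0.011, -0.339, -0.003, 0, 0, -38, 1], [-0.011, -0.339, -0.003, 0, 0, -38, 1], [-0.011, -0.339, -0.003, 0, 0, -38, 1], [-0.011, -0.339, -0.003, 0, 0, -38, 1], [-0.011, -0.339, -0.003, 0, 0, -38, 1], [-0.011, -0.339, -0.003, 0, 0, -38, 1], [-0.011, -0.339, -0.003, 0, 0, -38, 1], [-0.011, -0.339, -0.003, 0, 0, -38, 1]]]'

```text
time_s: 1.77
tcp_pos: [0.5503, -0.0052, 0.2482]
eef_rot: [1.0, 0.001, -0.001, 0.0]
ft_force: [-0.0, -1.1, 0.1]
finger_gap: 0.0854
```

```bash
python3 - <<'E'
from h import *
cmd(.549,-.002,.128,0)
d=snap('side','s1');crop('s1',260,100,420,240,5,'s1c')
E
```

```text
t 1.7667 tcp [ 0.5503 -0.0052  0.2482] th 0.09 F [-0.  -1.1  0.1] gap 0.0854
shift mm [ -1.1  -3.2 120.2] rot deg [0.01 0.07 0.09]
```

View pics/s1c.png

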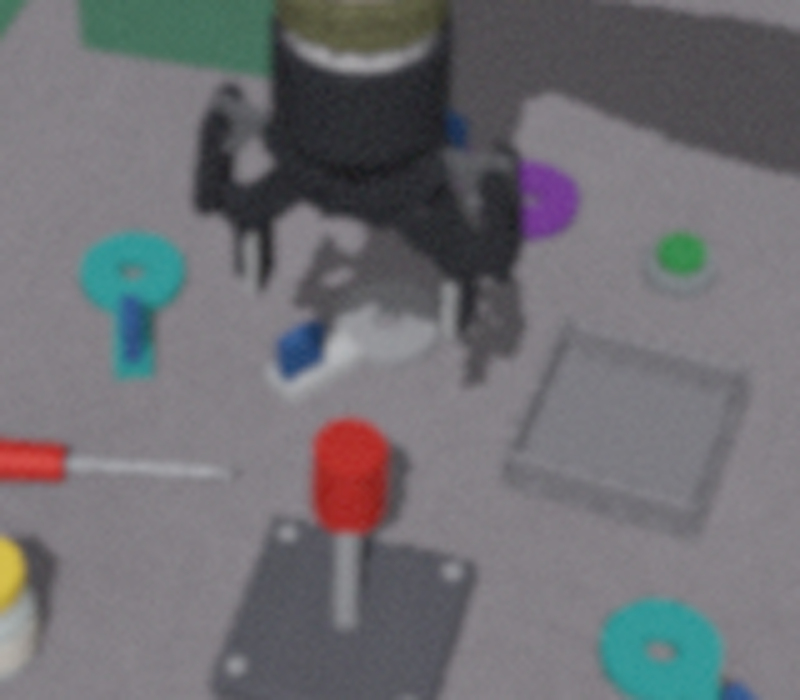

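Emit:
apply_moves --increments '[[[0, 0, 0.03, 0, 0, 0, 1], [0, 0, 0.06, 0, 0, 0, 1], [0, 0, 0.09, 0, 0, 0, 1], [0, 0, 0.12, 0, 0, 0, 1], [0, 0, 0.12, 0, 0, 0, 1], [0, 0, 0.12, 0, 0, 0, 1], [0, 0, 0.12, 0, 0, 0, 1]]]'

```text
time_s: 2.4
tcp_pos: [0.5496, -0.0075, 0.1309]
eef_rot: [1.0, -0.002, 0.001, 0.0]
ft_force: [-0.2, -0.2, 0.6]
finger_gap: 0.0856
```

Emit:
apply_moves --increments '[[[0, 0, 0, 0, 0, 0, -1], [0, 0, 0, 0, 0, 0, -1], [0, 0, 0, 0, 0, 0, -1], [0, 0, 0, 0, 0, 0, -1], [0, 0, 0, 0, 0, 0, -1], [0, 0, 0, 0, 0, 0, -1], [0, 0, 0, 0, 0, 0, -1], [0, 0, 0, 0, 0, 0, -1]]]' --grip_force 40

```text
time_s: 3.07
tcp_pos: [0.5498, -0.0059, 0.1305]
eef_rot: [1.0, -0.0, 0.001, 0.0]
ft_force: [-1.9, -0.6, 6.9]
finger_gap: 0.0368
```

Emit:
apply_moves --increments '[[[0, 0, -0.01, 0, 0, 0, -1], [0, 0, -0.03, 0, 0, 0, -1], [0, 0, -0.06, 0, 0, 0, -1], [0, 0, -0.09, 0, 0, 0, -1], [0, 0, -0.11, 0, 0, 0, -1], [0, 0, -0.11, 0, 0, 0, -1], [0, 0, -0.11, 0, 0, 0, -1], [0, 0, -0.11, 0, 0, 0, -1]]]'

```text
time_s: 3.73
tcp_pos: [0.5488, -0.0057, 0.2387]
eef_rot: [1.0, -0.0, -0.0, -0.0]
ft_force: [-0.2, -0.2, -0.8]
finger_gap: 0.0374
```

```bash
python3 - <<'E'
from h import *
cmd(.438,-.207,.20,0)
d=snap('side','s2');d=snap('top','t2');crop('s2',260,100,420,240,5,'s2c')
E
```

```text
t 3.7333 tcp [ 0.5488 -0.0057  0.2387] th -0.05 F [-0.2 -0.2 -0.8] gap 0.0374
shift mm [-110.6  201.4   38.8] rot deg [-0.    0.06 -0.05]
```

View pics/s2c.png

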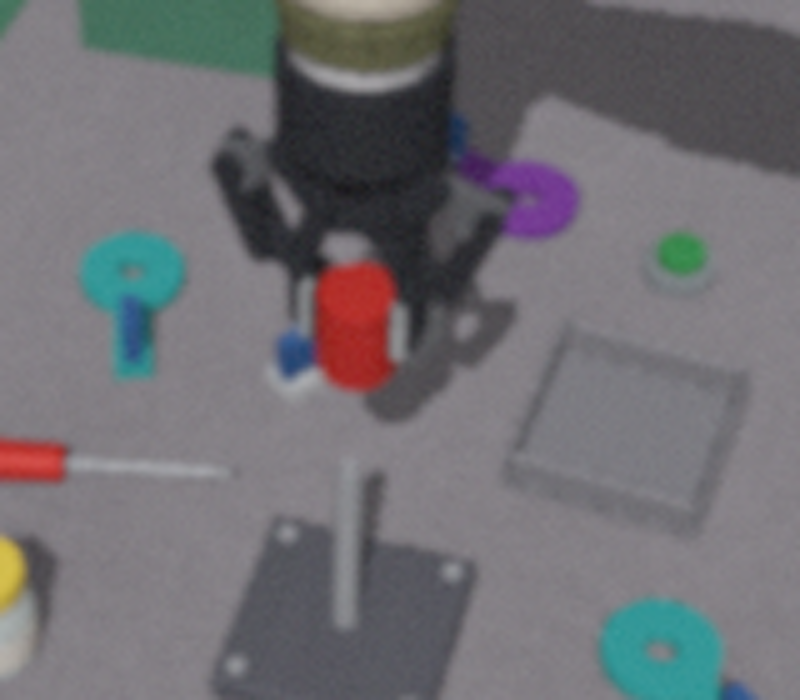

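Emit:
apply_moves --increments '[[[-0.11, 0.2, 0, 0, 0, 0, -1], [-0.11, 0.2, 0, 0, 0, 0, -1], [-0.11, 0.2, 0, 0, 0, 0, -1], [-0.11, 0.2, 0, 0, 0, 0, -1], [-0.11, 0.2, 0, 0, 0, 0, -1], [-0.11, 0.2, 0, 0, 0, 0, -1], [-0.11, 0.2, 0.08, 0, 0, 0, -1], [-0.11, 0.2, 0.13, 0, 0, 0, -1], [-0.11, 0.2, 0.15, 0, 0, 0, -1], [-0.11, 0.2, 0.15, 0, 0, 0, -1]]]'

```text
time_s: 4.67
tcp_pos: [0.4358, -0.2041, 0.0845]
eef_rot: [1.0, -0.001, -0.003, -0.002]
ft_force: [-0.9, 0.3, -0.2]
finger_gap: 0.0366
```

```bash
python3 - <<'E'
from h import *
cmd(.437,-.206,.024,0)
d=snap('side','s3');d=snap('top','t3');crop('s3',310,100,450,240,5,'s3c');crop('t3',360,200,480,300,6,'t3c')
E
```

```text
t 4.6667 tcp [ 0.4358 -0.2041  0.0845] th -0.11 F [-0.9  0.3 -0.2] gap 0.0366
shift mm [ 1.5  2.1 60.5] rot deg [-0.21  0.31 -0.11]
```

View pics/s3c.png

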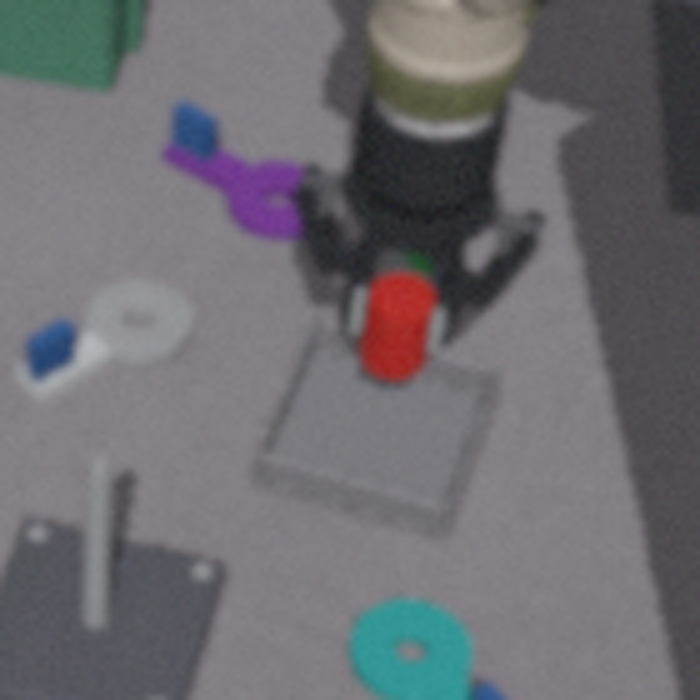

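Emit:
apply_moves --increments '[[[0.001, 0.002, 0.03, 0, 0, 0, -1], [0.001, 0.002, 0.05, 0, 0, 0, -1], [0.001, 0.002, 0.06, 0, 0, 0, -1], [0.001, 0.002, 0.063, 0, 0, 0, -1], [0.001, 0.002, 0.064, 0, 0, 0, -1], [0.001, 0.002, 0.064, 0, 0, 0, 0.3], [0.001, 0.002, 0.064, 0, 0, 0, 0.3], [0.001, 0.002, 0.064, 0, 0, 0, 0.3], [0.001, 0.002, 0.064, 0, 0, 0, 0.3]]]'

```text
time_s: 5.52
tcp_pos: [0.4407, -0.2082, 0.0263]
eef_rot: [1.0, -0.0, 0.001, 0.001]
ft_force: [0.3, -0.1, -0.4]
finger_gap: 0.0552
```

Emit:
apply_moves --increments '[[[0, 0, -0.02, 0, 0, 0, 0.3], [0, 0, -0.06, 0, 0, 0, 0.3], [0, 0, -0.1, 0, 0, 0, 0.3], [0, 0, -0.14, 0, 0, 0, 0.3], [0, 0, -0.18, 0, 0, 0, 0.3], [0, 0, -0.18, 0, 0, 0, 0]]]'

```text
time_s: 6.02
tcp_pos: [0.4435, -0.2101, 0.214]
eef_rot: [1.0, -0.0, 0.006, 0.004]
ft_force: [0.6, -0.8, -0.3]
finger_gap: 0.0446
```

```bash
python3 - <<'E'
from h import *
cmd(.585,.36,.2,123)
d=snap('side','s4');d=snap('top','t4');crop('s4',300,100,440,240,5,'s4c')
S=load('s4');T=load('t4')
for c,a,s in comps(T,'brass',(165,165,275,280),20): print(ray(T,*c,.024).round(4))
E
```

```text
t 6.0167 tcp [ 0.4435 -0.2101  0.214 ] th -0.05 F [ 0.6 -0.8 -0.3] gap 0.0446
shift mm [ 140.9 -570.3   11.1] rot deg [ 9.6000e-01  1.1000e-01 -1.2305e+02]
[0.6229 0.229  0.024 ]
[0.5306 0.3243 0.024 ]
[0.4601 0.2346 0.024 ]
[0.4407 0.3712 0.024 ]
```

View pics/s4c.png

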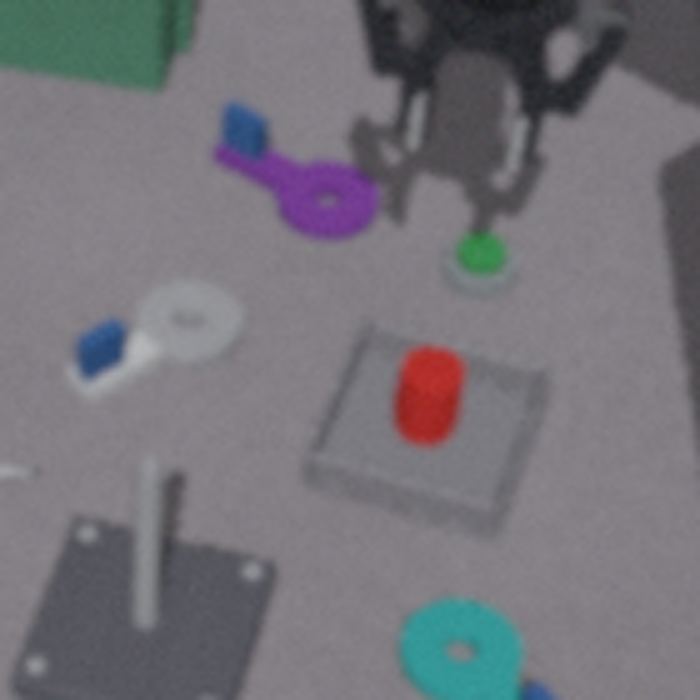

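View pics/t4.png

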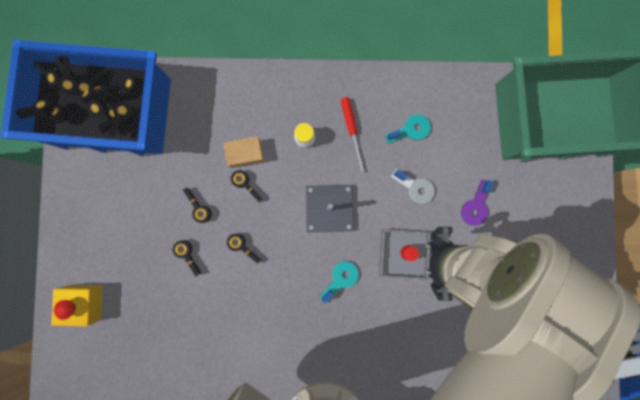

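The cap stands upright in the tray, at (410,253) in the top view, and nothing else has moved. Next I'll measure the rod.

```bash
python3 - <<'E'
from h import *
crop('t4',300,180,360,240,10,'t4c');crop('s4',290,180,360,255,8,'s4d')
E
```

```text
(no output)
```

View pics/t4c.png

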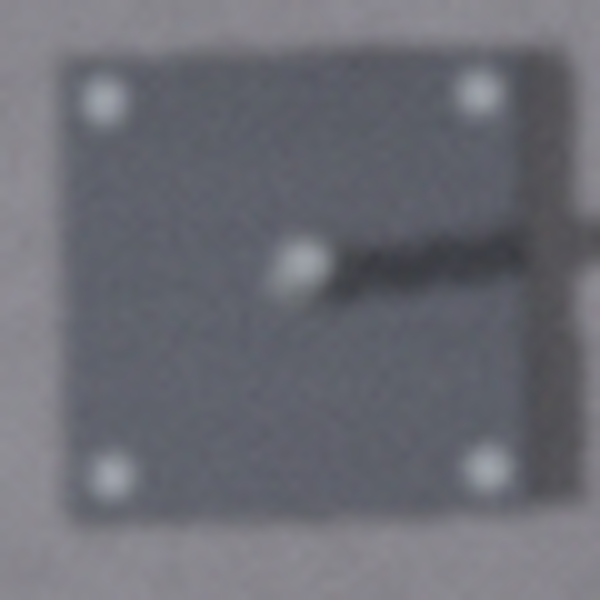

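View pics/s4d.png

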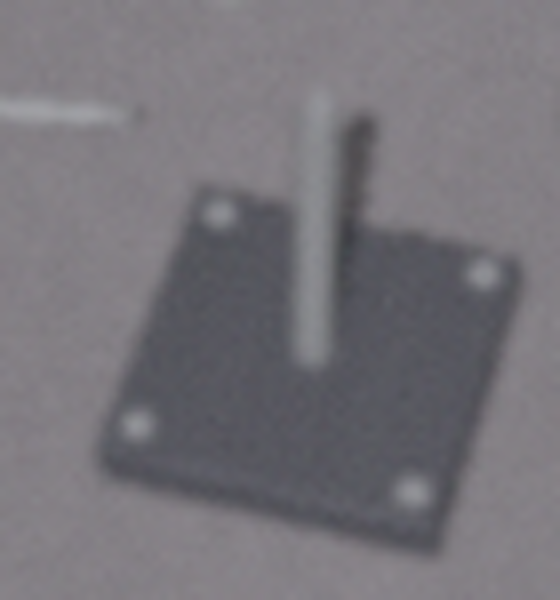

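```bash
cat >> h.py <<'E'
def cp(d,x,y,ox,oy,s,z): return ray(d,(x+.5)/s-.5+ox,(y+.5)/s-.5+oy,z)
E
python3 - <<'E'
from h import *
S=load('s4');T=load('t4')
P=[cp(T,x,y,300,180,10,.02) for x,y in((103,101),(480,93),(487,468),(112,475))];print(np.round(P,4).tolist(),np.mean(P,0))
P=[cp(S,x,y,290,180,8,.02) for x,y in((220,213),(484,273),(412,491),(138,425))];print(np.round(P,4).tolist(),np.mean(P,0))
print('tipT',cp(T,305,262,300,180,10,.15),'tipS',cp(S,320,95,290,180,8,.15),'rodbase S (front low edge)',cp(S,312,362,290,180,8,.02))
for X in((.549,-.003,.15),(.549,-.003,.02)): print(proj(T,X),proj(S,X))
print('plate',cp(load('top0'),528,145,290,155,4,.012),cp(load('side0'),240,219,290,120,5,.012))
E
```

```text
[[0.5964, 0.0463, 0.02], [0.5999, -0.0503, 0.02], [0.504, -0.0531, 0.02], [0.5008, 0.0424, 0.02]] [ 0.5502427  -0.00365142  0.02      ]
[[0.5993, -0.0496, 0.02], [0.5032, -0.0536, 0.02], [0.5004, 0.0423, 0.02], [0.5957, 0.0462, 0.02]] [ 0.5496488  -0.00366237  0.02      ]
tipT [ 0.54969467 -0.00289051  0.15      ] tipS [ 0.55010938 -0.0054574   0.15      ] rodbase S (front low edge) [0.54823562 0.00235143 0.02      ]
[330.0949197  206.06192859] [329.68282091 192.2447951 ]
[328.84070108 208.40547716] [328.89873986 223.25179323]
plate [ 0.59819493 -0.24226872  0.012     ] [ 0.59650101 -0.23836292  0.012     ]
```

Emit:
apply_moves --increments '[[[0.07, -0.285, 0.005, 0, 0, -62, 0], [0.07, -0.285, 0.005, 0, 0, -62, 0], [0.07, -0.285, 0.005, 0, 0, -62, 0], [0.07, -0.285, 0.005, 0, 0, -62, 0], [0.07, -0.285, 0.005, 0, 0, -62, 0], [0.07, -0.285, 0.005, 0, 0, -62, 0], [0.07, -0.285, 0.005, 0, 0, -62, 0], [0.07, -0.285, 0.005, 0, 0, -62, 0], [0.07, -0.285, 0.005, 0, 0, -62, 0], [0.07, -0.285, 0.005, 0, 0, -62, 0]]]'

```text
time_s: 6.95
tcp_pos: [0.509, 0.0785, 0.1983]
eef_rot: [0.856, 0.517, -0.002, -0.001]
ft_force: [0.1, 0.9, -0.2]
finger_gap: 0.0427
```

```bash
python3 - <<'E'
from h import *
cmd(.585,.360,.12,123)
E
```

```text
t 6.95 tcp [0.509  0.0785 0.1983] th 62.2 F [ 0.1  0.9 -0.2] gap 0.0427
shift mm [284.6 -63.8  78. ] rot deg [ -0.22  -0.   -60.8 ]
```

Emit:
apply_moves --increments '[[[0.284, -0.064, 0.02, 0, 0, -61, 0], [0.284, -0.064, 0.04, 0, 0, -61, 0], [0.284, -0.064, 0.07, 0, 0, -61, 0], [0.284, -0.064, 0.07, 0, 0, -61, 0], [0.284, -0.064, 0.07, 0, 0, -61, 0], [0.284, -0.064, 0.07, 0, 0, -61, 0], [0.284, -0.064, 0.07, 0, 0, -61, 0], [0.284, -0.064, 0.07, 0, 0, -61, 0], [0.284, -0.064, 0.07, 0, 0, -61, 0], [0.284, -0.064, 0.07, 0, 0, -61, 0]]]'

```text
time_s: 7.78
tcp_pos: [0.5864, 0.3579, 0.1275]
eef_rot: [0.478, 0.879, -0.002, -0.001]
ft_force: [0.7, 0.1, 0.5]
finger_gap: 0.0425
```

```bash
python3 - <<'E'
from h import *
cmd(.585,.360,.004,123)
d=snap('side','s5');crop('s5',200,260,340,400,5,'s5c')
E
```

```text
t 7.7833 tcp [0.5864 0.3579 0.1275] th 122.93 F [0.7 0.1 0.5] gap 0.0425
shift mm [  2.4   0.5 123.5] rot deg [-0.23 -0.02 -0.07]
```

View pics/s5c.png

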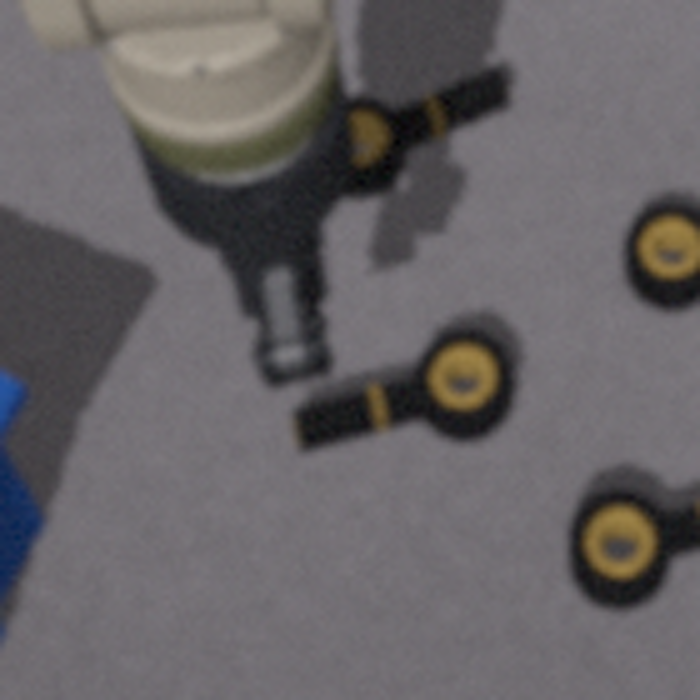

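Emit:
apply_moves --increments '[[[0.001, 0.0, 0.03, 0, 0, 0, 0], [0.001, 0.0, 0.06, 0, 0, 0, 0], [0.001, 0.0, 0.09, 0, 0, 0, 0], [0.001, 0.0, 0.11, 0, 0, 0, 0], [0.001, 0.0, 0.119, 0, 0, 0, 0], [0.001, 0.0, 0.121, 0, 0, 0, 0], [0.001, 0.0, 0.121, 0, 0, 0, 0]]]'

```text
time_s: 8.42
tcp_pos: [0.5869, 0.358, 0.0094]
eef_rot: [0.479, 0.878, -0.0, -0.0]
ft_force: [0.0, -1.1, 0.2]
finger_gap: 0.0427
```

```bash
python3 - <<'E'
from h import *
cmd(.585,.360,.004,123)
d=snap('side','s6');crop('s6',200,260,340,400,5,'s6c')
E
```

```text
t 8.4167 tcp [0.5869 0.358  0.0094] th 122.8 F [ 0.  -1.1  0.2] gap 0.0427
shift mm [ 2.8 -0.5  5.4] rot deg [-0.03  0.   -0.2 ]
```

View pics/s6c.png

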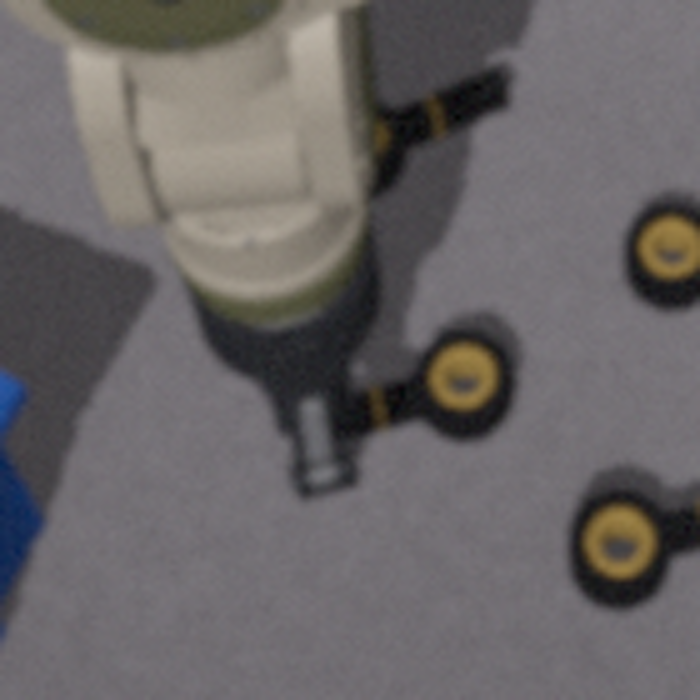

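Emit:
apply_moves --increments '[[[0.002, 0, 0.003, 0, 0, 0, 0], [0.002, 0, 0.003, 0, 0, 0, -1], [0.002, 0, 0.003, 0, 0, 0, -1], [0.002, 0, 0.003, 0, 0, 0, -1], [0.002, 0, 0.003, 0, 0, 0, -1], [0.002, 0, 0.003, 0, 0, 0, -1], [0.002, 0, 0.003, 0, 0, 0, -1], [0.002, 0, 0.003, 0, 0, 0, -1]]]' --grip_force 70

```text
time_s: 9.13
tcp_pos: [0.5865, 0.3609, 0.0075]
eef_rot: [0.478, 0.879, 0.001, 0.001]
ft_force: [-0.4, -0.6, 5.8]
finger_gap: 0.0105
```

Emit:
apply_moves --increments '[[[0, 0, -0.01, 0, 0, 0, -1], [0, 0, -0.04, 0, 0, 0, -1], [0, 0, -0.08, 0, 0, 0, -1], [0, 0, -0.12, 0, 0, 0, -1], [0, 0, -0.16, 0, 0, 0, -1], [0, 0, -0.19, 0, 0, 0, -1], [0, 0, -0.19, 0, 0, 0, -1], [0, 0, -0.19, 0, 0, 0, -1]]]'

```text
time_s: 9.8
tcp_pos: [0.5869, 0.3611, 0.1993]
eef_rot: [0.478, 0.879, 0.002, 0.002]
ft_force: [0.3, 0.2, -1.8]
finger_gap: 0.0099
```

```bash
python3 - <<'E'
from h import *
cmd(.550,.0614,.20,180)
d=snap('side','s7');crop('s7',200,160,340,400,3,'s7c')
E
```

```text
t 9.8 tcp [0.5869 0.3611 0.1993] th 122.95 F [ 0.3  0.2 -1.8] gap 0.0099
shift mm [-231.4 -194.    -1.5] rot deg [  0.25   0.19 -57.05]
```

View pics/s7c.png

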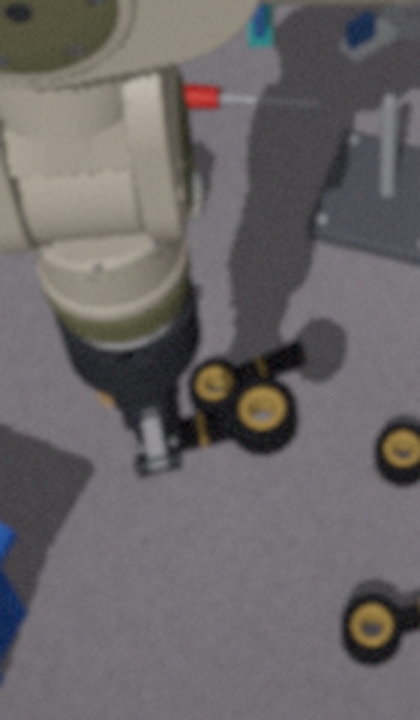

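Emit:
apply_moves --increments '[[[-0.231, -0.194, -0.003, 0.2, 0.2, -57, -1], [-0.231, -0.194, -0.003, 0.2, 0.2, -57, -1], [-0.231, -0.194, -0.003, 0.2, 0.2, -57, -1], [-0.231, -0.194, -0.003, 0.2, 0.2, -57, -1], [-0.231, -0.194, -0.003, 0.2, 0.2, -57, -1], [-0.231, -0.194, -0.003, 0.2, 0.2, -57, -1], [-0.231, -0.194, -0.003, 0.2, 0.2, -57, -1], [-0.231, -0.194, -0.003, 0.2, 0.2, -57, -1], [-0.231, -0.194, -0.003, 0.2, 0.2, -57, -1], [-0.231, -0.194, -0.003, 0.2, 0.2, -57, -1]]]'

```text
time_s: 10.68
tcp_pos: [0.5468, 0.0596, 0.197]
eef_rot: [0.002, 1.0, -0.001, -0.005]
ft_force: [-0.0, 0.8, -0.8]
finger_gap: 0.0104
```

Emit:
apply_moves --increments '[[[0, 0, 0, 0, 0, 0, -1], [0, 0, 0, 0, 0, 0, -1], [0, 0, 0, 0, 0, 0, -1]]]'

```text
time_s: 10.93
tcp_pos: [0.5481, 0.0619, 0.1985]
eef_rot: [0.0, 1.0, -0.001, -0.003]
ft_force: [0.5, 0.1, -1.4]
finger_gap: 0.0099
```

```bash
python3 - <<'E'
from h import *
cmd(.550,.0614,.20,180)
d=snap('side','s8');crop('s8',270,120,390,240,6,'s8c');snap('top','t8');crop('t8',280,160,380,260,7,'t8c')
E
```

```text
t 10.9333 tcp [0.5481 0.0619 0.1985] th 179.98 F [ 0.5  0.1 -1.4] gap 0.0099
shift mm [-1.9 -0.5 -1.5] rot deg [-0.08 -0.34 -0.02]
```

View pics/s8c.png

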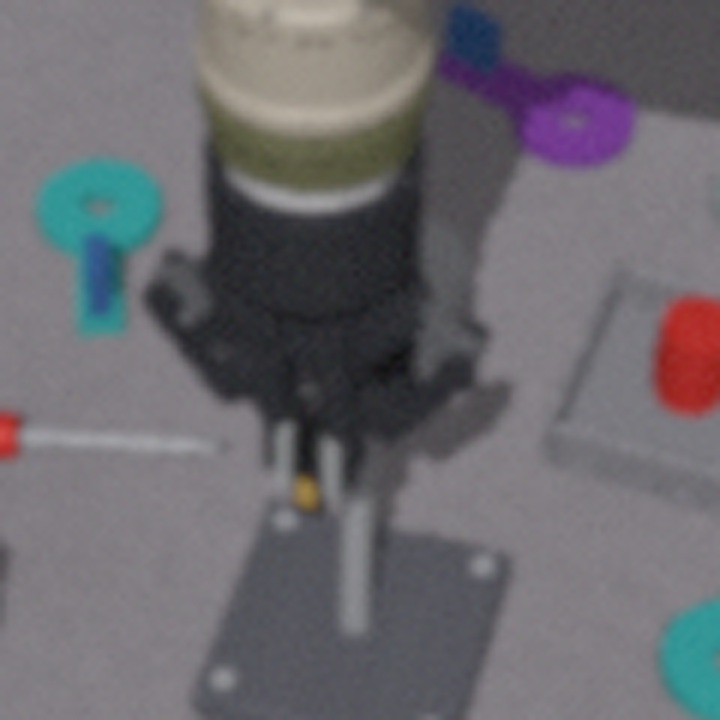

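View pics/t8c.png

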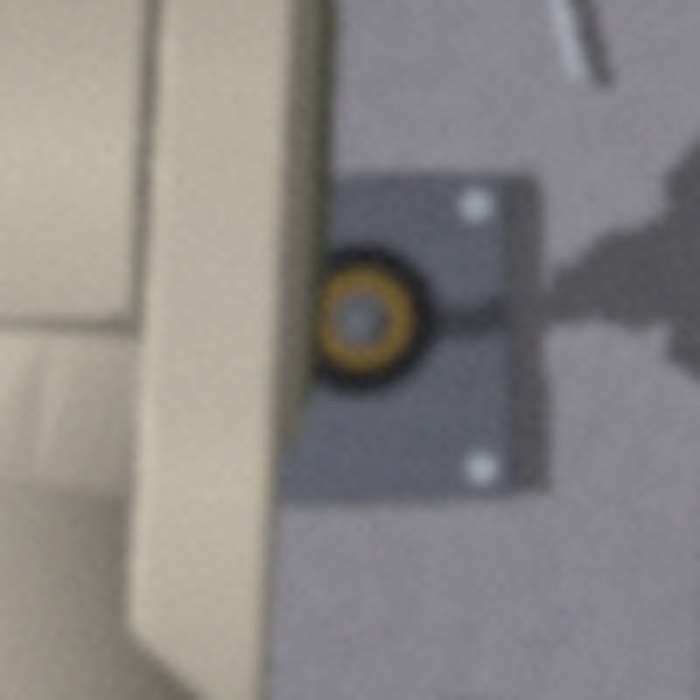

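```bash
python3 - <<'E'
from h import *
T=load('t8')
for z in (.21,.215): print(cp(T,363,317.5,280,160,7,z))
for p in((437,317),(362,392),(362,243)): print(cp(T,*p,280,160,7,.215))
E
```

```text
[ 0.54861129 -0.00429914  0.21      ]
[ 0.54836441 -0.0041624   0.215     ]
[ 0.54883638 -0.02600922  0.215     ]
[ 0.52637546 -0.00415822  0.215     ]
[ 0.57041363 -0.0035752   0.215     ]
```

Emit:
apply_moves --increments '[[[-0.0015, 0.0006, 0.0, 0, -0.3, 0, -1], [-0.0015, 0.0006, 0.02, 0, -0.3, 0, -1], [-0.0015, 0.0006, 0.035, 0, -0.3, 0, -1], [-0.0015, 0.0006, 0.045, 0, -0.3, 0, -1], [-0.0015, 0.0006, 0.055, 0, -0.3, 0, -1], [-0.0015, 0.0006, 0.065, 0, -0.3, 0, -1], [-0.0015, 0.0006, 0.075, 0, -0.3, 0, -1], [-0.0015, 0.0006, 0.085, 0, -0.3, 0, -1]]]'

```text
time_s: 11.7
tcp_pos: [0.55, 0.0616, 0.1137]
eef_rot: [0.0, 1.0, -0.001, 0.001]
ft_force: [0.4, -1.0, -1.7]
finger_gap: 0.0101
```

```bash
python3 - <<'E'
from h import *
cmd(.550,.0614,.0275,180)
d=snap('side','s9');crop('s9',270,120,390,240,6,'s9c');snap('top','t9');crop('t9',280,160,380,260,7,'t9c')
E
```

```text
t 11.7 tcp [0.55   0.0616 0.1137] th 179.94 F [ 0.4 -1.  -1.7] gap 0.0101
shift mm [ 0.1 -0.1 86.2] rot deg [-0.08  0.08 -0.06]
```

View pics/t9c.png

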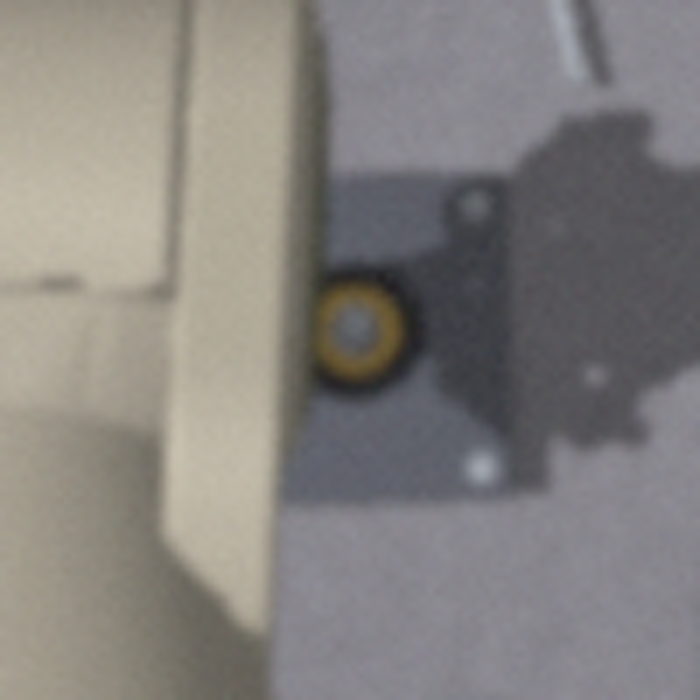

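View pics/s9c.png

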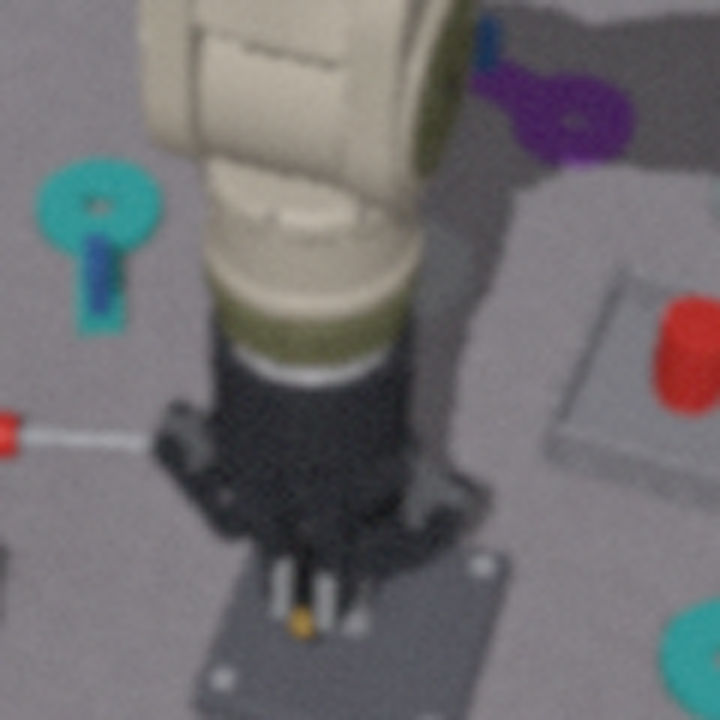

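Emit:
apply_moves --increments '[[[0, 0, 0.015, 0, 0, 0, -1], [0, 0, 0.03, 0, 0, 0, -1], [0, 0, 0.045, 0, 0, 0, -1], [0, 0, 0.06, 0, 0, 0, -1], [0, 0, 0.07, 0, 0, 0, -1], [0, 0, 0.077, 0, 0, 0, -1], [0, 0, 0.081, 0, 0, 0, -1], [0, 0, 0.084, 0, 0, 0, -1], [0, 0, 0.086, 0, 0, 0, -1], [0, 0, 0.086, 0, 0, 0, -1]]]'

```text
time_s: 12.63
tcp_pos: [0.55, 0.0614, 0.0285]
eef_rot: [0.001, 1.0, -0.001, 0.001]
ft_force: [-0.0, 0.4, -0.5]
finger_gap: 0.0106
```

Emit:
apply_moves --increments '[[[0, 0, 0.0005, 0, 0, 0, -0.5], [0, 0, 0.0005, 0, 0, 0, -0.3], [0, 0, 0.0005, 0, 0, 0, -0.2], [0, 0, 0.0005, 0, 0, 0, -0.2], [0, 0, 0.0005, 0, 0, 0, -0.2], [0, 0, -0.04, 0, 0, 0, -0.2], [0, 0, -0.08, 0, 0, 0, -0.2], [0, 0, -0.12, 0, 0, 0, -0.2], [0, 0, -0.16, 0, 0, 0, -0.2], [0, 0, -0.18, 0, 0, 0, 0]]]'

```text
time_s: 13.47
tcp_pos: [0.5514, 0.0617, 0.2138]
eef_rot: [0.0, 1.0, -0.001, 0.004]
ft_force: [0.8, 0.2, 0.5]
finger_gap: 0.0425
```

```bash
python3 - <<'E'
from h import *
d=snap('side','s10');crop('s10',270,120,390,260,5,'s10c');d=snap('top','t10');crop('t10',150,155,360,295,3.8,'t10c')
for c,a,s in comps(d,'brass',(165,165,275,280),20): print(ray(d,*c,.024).round(4))
E
```

```text
[0.4403 0.3713 0.024 ]
```

View pics/s10c.png

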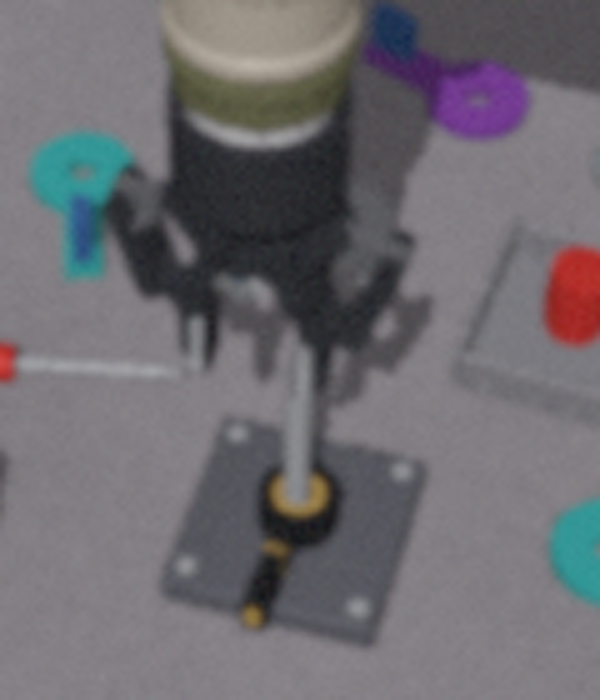

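View pics/t10c.png

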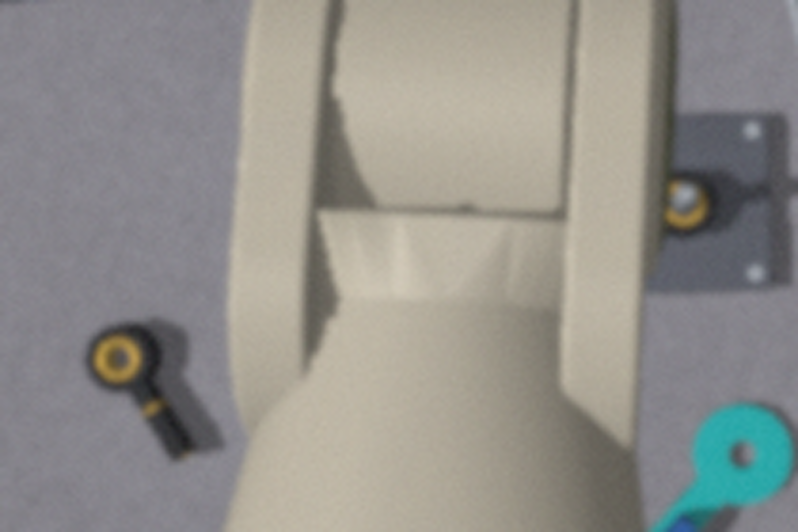

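```bash
python3 - <<'E'
from h import *
d=load('s10')
for c,a,s in comps(d,'brass',(240,255,375,395),30): print(c,ray(d,*c,.024).round(4))
cmd(.577,.183,.12,135.5)
E
```

```text
[270.96 287.22] [0.6222 0.2298 0.024 ]
[333.87 308.86] [0.4598 0.2348 0.024 ]
[323.49 367.55] [0.4403 0.3711 0.024 ]
t 13.5667 tcp [0.5524 0.0617 0.2135] th 179.95 F [-0.6 -0.3 -0.2] gap 0.043
shift mm [-23.6 121.5  93.5] rot deg [ 0.13  0.58 44.45]
```

Emit:
apply_moves --increments '[[[-0.025, 0.121, 0.0, 0, 0.3, 44.5, 0], [-0.025, 0.121, 0.0, 0, 0.3, 44.5, 0], [-0.025, 0.121, 0.05, 0, 0.3, 44.5, 0], [-0.025, 0.121, 0.1, 0, 0.3, 44.5, 0], [-0.025, 0.121, 0.12, 0, 0.3, 44.5, 0], [-0.025, 0.121, 0.12, 0, 0.3, 44.5, 0], [-0.025, 0.121, 0.12, 0, 0.3, 44.5, 0], [-0.025, 0.121, 0.12, 0, 0.3, 44.5, 0], [-0.025, 0.121, 0.12, 0, 0.3, 44.5, 0]]]'

```text
time_s: 14.32
tcp_pos: [0.5742, 0.1824, 0.087]
eef_rot: [0.378, 0.926, -0.001, -0.003]
ft_force: [0.9, 0.8, 0.2]
finger_gap: 0.0424
```

```bash
python3 - <<'E'
from h import *
cmd(.577,.183,.005,135.5)
d=snap('side','s11');crop('s11',220,200,340,340,5,'s11c')
E
```

```text
t 14.3167 tcp [0.5742 0.1824 0.087 ] th 135.54 F [0.9 0.8 0.2] gap 0.0424
shift mm [-1.9  2.7 82. ] rot deg [-0.22 -0.24  0.04]
```

View pics/s11c.png

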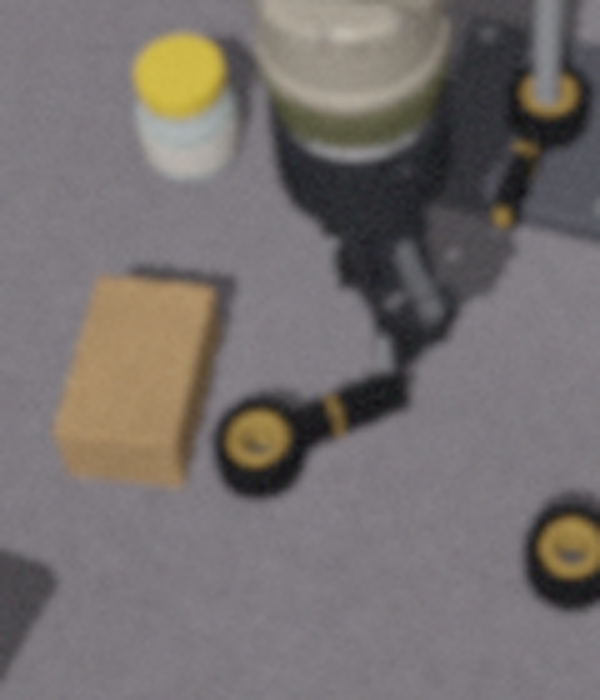

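Emit:
apply_moves --increments '[[[-0.001, 0.002, 0.03, 0, 0, 0, 0], [-0.001, 0.002, 0.055, 0, 0, 0, 0], [-0.001, 0.002, 0.075, 0, 0, 0, 0], [-0.001, 0.002, 0.083, 0, 0, 0, 0], [-0.001, 0.002, 0.086, 0, 0, 0, 0], [-0.001, 0.002, 0.086, 0, 0, 0, 0]]]'

```text
time_s: 14.87
tcp_pos: [0.5767, 0.1831, 0.0023]
eef_rot: [0.379, 0.925, -0.001, -0.002]
ft_force: [-0.3, -0.3, 0.7]
finger_gap: 0.0426
```

```bash
python3 - <<'E'
from h import *
cmd(.577,.183,.006,135.5)
d=snap('side','s12');crop('s12',220,200,340,340,5,'s12c')
E
```

```text
t 14.8667 tcp [0.5767 0.1831 0.0023] th 135.46 F [-0.3 -0.3  0.7] gap 0.0426
shift mm [-0.3  0.1 -3.7] rot deg [-0.14 -0.19 -0.04]
```

View pics/s12c.png

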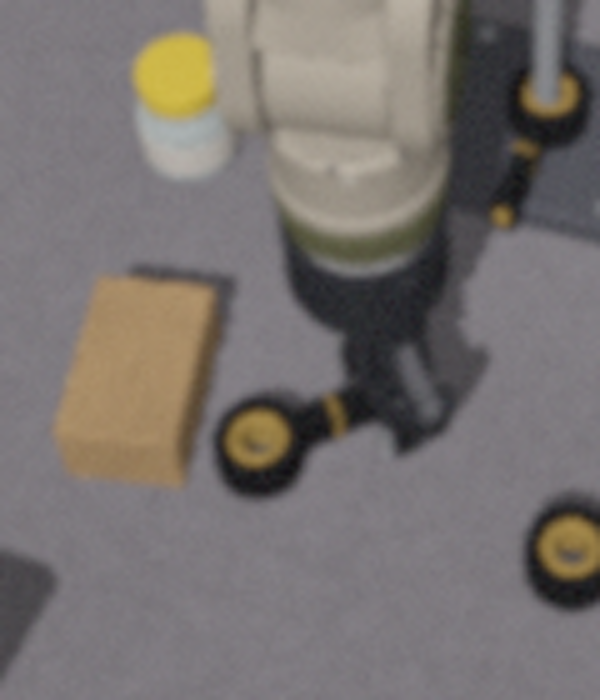

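Emit:
apply_moves --increments '[[[0, 0, -0.004, 0, 0, 0, 0], [0, 0, -0.005, 0, 0, 0, -1], [0, 0, -0.005, 0, 0, 0, -1], [0, 0, -0.005, 0, 0, 0, -1], [0, 0, -0.005, 0, 0, 0, -1], [0, 0, -0.005, 0, 0, 0, -1], [0, 0, -0.005, 0, 0, 0, -1], [0, 0, -0.005, 0, 0, 0, -1]]]' --grip_force 70

```text
time_s: 15.58
tcp_pos: [0.5779, 0.1834, 0.0088]
eef_rot: [0.379, 0.925, 0.0, -0.001]
ft_force: [0.0, -1.2, 6.1]
finger_gap: 0.0104
```

Emit:
apply_moves --increments '[[[0, 0, -0.01, 0, 0, 0, -1], [0, 0, -0.04, 0, 0, 0, -1], [0, 0, -0.08, 0, 0, 0, -1], [0, 0, -0.12, 0, 0, 0, -1], [0, 0, -0.16, 0, 0, 0, -1], [0, 0, -0.19, 0, 0, 0, -1], [0, 0, -0.19, 0, 0, 0, -1], [0, 0, -0.19, 0, 0, 0, -1]]]'

```text
time_s: 16.25
tcp_pos: [0.5786, 0.1835, 0.2001]
eef_rot: [0.379, 0.925, 0.001, 0.0]
ft_force: [-0.2, 0.2, -2.1]
finger_gap: 0.0101
```

```bash
python3 - <<'E'
from h import *
cmd(.550,.0614,.20,0)
d=snap('side','s13');crop('s13',200,160,340,400,3,'s13c')
E
```

```text
t 16.25 tcp [0.5786 0.1835 0.2001] th 135.45 F [-0.2  0.2 -2.1] gap 0.0101
shift mm [-6.52e+01 -1.07e+02 -1.00e-01] rot deg [ 3.0000e-02 -1.2000e-01  1.3545e+02]
```

View pics/s13c.png

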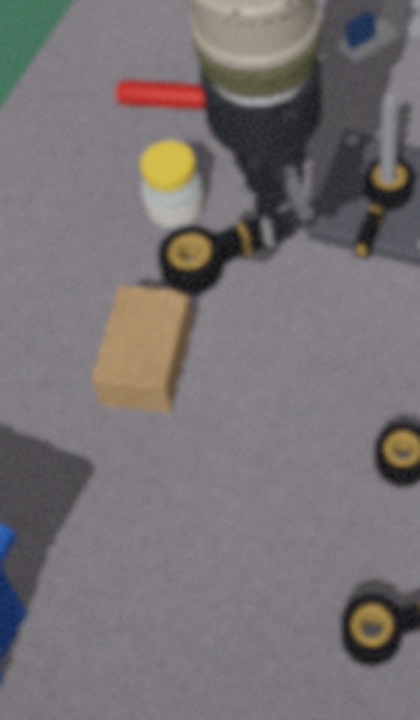

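Emit:
apply_moves --increments '[[[-0.03, -0.06, 0, 0, 0, 68, -1], [-0.03, -0.06, 0, 0, 0, 68, -1], [-0.03, -0.06, 0, 0, 0, 68, -1], [-0.03, -0.06, 0, 0, 0, 68, -1], [-0.03, -0.06, 0, 0, 0, 68, -1], [-0.03, -0.06, 0, 0, 0, 68, -1], [-0.03, -0.06, 0, 0, 0, 68, -1], [-0.03, -0.06, 0, 0, 0, 68, -1], [-0.03, -0.06, 0, 0, 0, 68, -1], [-0.03, -0.06, 0, 0, 0, 68, -1]]]'

```text
time_s: 17.13
tcp_pos: [0.5549, 0.1193, 0.1946]
eef_rot: [0.833, 0.553, -0.004, -0.003]
ft_force: [-1.4, -0.6, -1.2]
finger_gap: 0.0098
```

```bash
python3 - <<'E'
from h import *
cmd(.550,.0614,.20,0)
E
```

```text
t 17.1333 tcp [0.5549 0.1193 0.1946] th 67.11 F [-1.4 -0.6 -1.2] gap 0.0098
shift mm [-55.2  17.9  -5.4] rot deg [-0.31  0.45 67.11]
```

Emit:
apply_moves --increments '[[[-0.055, 0.018, -0.002, -0.2, 0.2, 67.2, -1], [-0.055, 0.018, -0.002, -0.2, 0.2, 67.2, -1], [-0.055, 0.018, -0.002, -0.2, 0.2, 67.2, -1], [-0.055, 0.018, -0.002, -0.2, 0.2, 67.2, -1], [-0.055, 0.018, -0.002, -0.2, 0.2, 67.2, -1], [-0.055, 0.018, -0.002, -0.2, 0.2, 67.2, -1], [-0.055, 0.018, -0.002, -0.2, 0.2, 67.2, -1], [-0.055, 0.018, -0.002, -0.2, 0.2, 67.2, -1], [-0.055, 0.018, -0.002, -0.2, 0.2, 67.2, -1], [-0.055, 0.018, -0.002, -0.2, 0.2, 67.2, -1]]]'

```text
time_s: 17.97
tcp_pos: [0.5505, 0.0618, 0.1967]
eef_rot: [1.0, -0.001, -0.002, 0.0]
ft_force: [0.1, 0.5, -0.4]
finger_gap: 0.0101
```

Emit:
apply_moves --increments '[[[0, 0, 0, 0, 0, 0, -1], [0, 0, 0, 0, 0, 0, -1], [0, 0, 0, 0, 0, 0, -1], [0, 0, 0, 0, 0, 0, -1]]]'

```text
time_s: 18.3
tcp_pos: [0.5517, 0.0617, 0.1985]
eef_rot: [1.0, 0.003, -0.0, 0.0]
ft_force: [1.0, -0.6, -1.9]
finger_gap: 0.0103
```

```bash
python3 - <<'E'
from h import *
cmd(.550,.0614,.20,0)
d=snap('side','s14');crop('s14',270,120,390,240,6,'s14c');snap('top','t14');crop('t14',280,160,380,260,7,'t14c')
E
```

```text
t 18.3 tcp [0.5517 0.0617 0.1985] th 0.3 F [ 1.  -0.6 -1.9] gap 0.0103
shift mm [-1.7  0.3 -1.5] rot deg [0.02 0.04 0.3 ]
```

View pics/t14c.png

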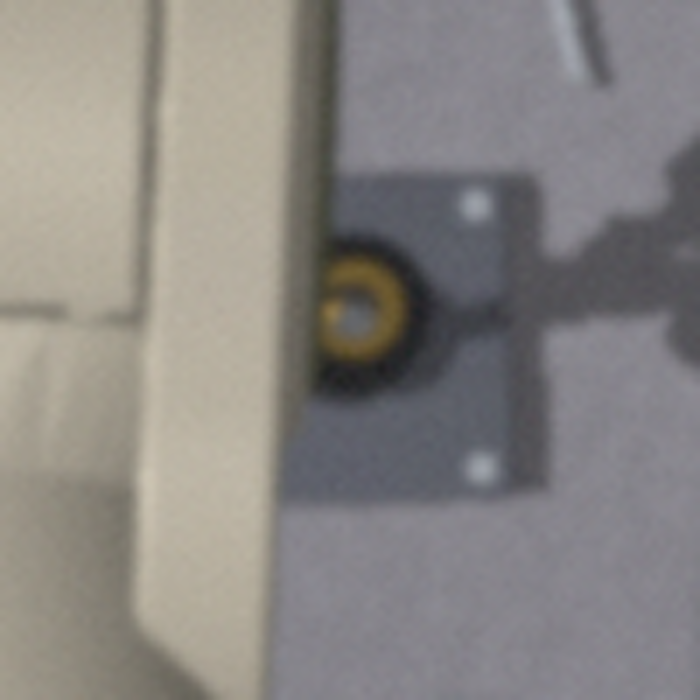

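```bash
python3 - <<'E'
from h import *
print(cp(load('t14'),356,309.5,280,160,7,.2137))
T=load('t14');print(comps(T,'brass',(310,190,350,225)),comps(load('t8'),'brass',(310,190,350,225)))
E
```

```text
[ 0.55076646 -0.00209643  0.2137    ]
[(array([332.23, 202.97]), np.int32(70), array([326, 197,  12,  14], dtype=int32)), (array([326.4, 203.8]), np.int32(5), array([326, 203,   2,   3], dtype=int32))] [(array([332.31, 205.09]), np.int32(67), array([326, 199,  13,  13], dtype=int32))]
```

View pics/s14c.png

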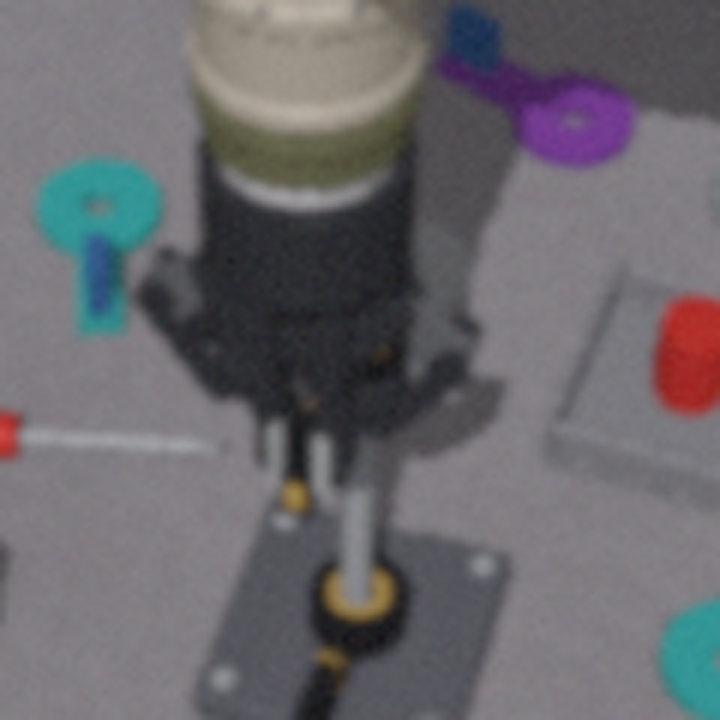

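Emit:
apply_moves --increments '[[[-0.0017, 0, 0.0, 0, 0, 0.3, -1], [-0.0017, 0, 0.02, 0, 0, 0.3, -1], [-0.0017, 0, 0.035, 0, 0, 0.3, -1], [-0.0017, 0, 0.045, 0, 0, 0.3, -1], [-0.0017, 0, 0.055, 0, 0, 0.3, -1], [-0.0017, 0, 0.065, 0, 0, 0.3, -1], [-0.0017, 0, 0.075, 0, 0, 0.3, -1], [-0.0017, 0, 0.085, 0, 0, 0.3, -1]]]'

```text
time_s: 19.07
tcp_pos: [0.5507, 0.0616, 0.1135]
eef_rot: [1.0, -0.001, 0.001, 0.0]
ft_force: [-0.1, 0.1, -0.6]
finger_gap: 0.0099
```

```bash
python3 - <<'E'
from h import *
cmd(.550,.0614,.0528,0)
snap('top','t15');crop('t15',280,160,380,260,7,'t15c')
E
```

```text
t 19.0667 tcp [0.5507 0.0616 0.1135] th -0.06 F [-0.1  0.1 -0.6] gap 0.0099
shift mm [-0.8  0.2 60.7] rot deg [ 0.02 -0.06 -0.06]
```

View pics/t15c.png

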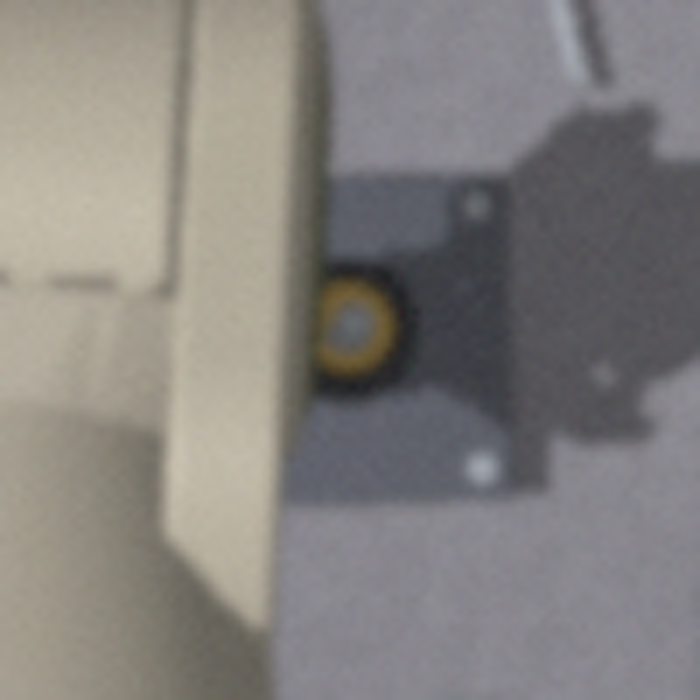

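Emit:
apply_moves --increments '[[[-0.0005, 0, 0.015, 0, 0, 0, -1], [-0.0005, 0, 0.03, 0, 0, 0, -1], [-0.0005, 0, 0.042, 0, 0, 0, -1], [-0.0005, 0, 0.05, 0, 0, 0, -1], [-0.0005, 0, 0.055, 0, 0, 0, -1], [-0.0005, 0, 0.058, 0, 0, 0, -1], [-0.0005, 0, 0.06, 0, 0, 0, -1], [-0.0005, 0, 0.061, 0, 0, 0, -1], [-0.0005, 0, 0.061, 0, 0, 0, -1]]]'

```text
time_s: 19.87
tcp_pos: [0.5503, 0.0616, 0.0534]
eef_rot: [1.0, -0.0, 0.001, 0.0]
ft_force: [0.2, -0.4, -1.6]
finger_gap: 0.01
```

Emit:
apply_moves --increments '[[[0, 0, 0.001, 0, 0, 0, -1], [0, 0, 0.001, 0, 0, 0, -1], [0, 0, 0.001, 0, 0, 0, -0.5], [0, 0, 0.001, 0, 0, 0, -0.3], [0, 0, 0.001, 0, 0, 0, -0.2], [0, 0, 0.001, 0, 0, 0, -0.2], [0, 0, -0.04, 0, 0, 0, -0.2], [0, 0, -0.08, 0, 0, 0, -0.2], [0, 0, -0.12, 0, 0, 0, -0.2], [0, 0, -0.15, 0, 0, 0, 0]]]'

```text
time_s: 20.7
tcp_pos: [0.5505, 0.0617, 0.2065]
eef_rot: [1.0, -0.0, 0.002, 0.0]
ft_force: [-0.0, -0.1, 0.5]
finger_gap: 0.0425
```

```bash
python3 - <<'E'
from h import *
cmd(.4597-.065*.6157,.2347-.065*.788,.12,142)
d=snap('side','s16');crop('s16',220,120,400,400,2.2,'s16c');crop('s16',290,180,360,255,8,'s16d')
for c,a,s in comps(d,'brass',(240,255,375,395),30): print(c,ray(d,*c,.024).round(4))
E
```

```text
t 20.7 tcp [0.5505 0.0617 0.2065] th -0.05 F [-0.  -0.1  0.5] gap 0.0425
shift mm [-131.2 -121.7   86. ] rot deg [ 2.4000e-01 -5.0000e-02 -1.4205e+02]
[333.87 308.86] [0.4598 0.2348 0.024 ]
[323.49 367.59] [0.4403 0.3712 0.024 ]
```

View pics/s16d.png

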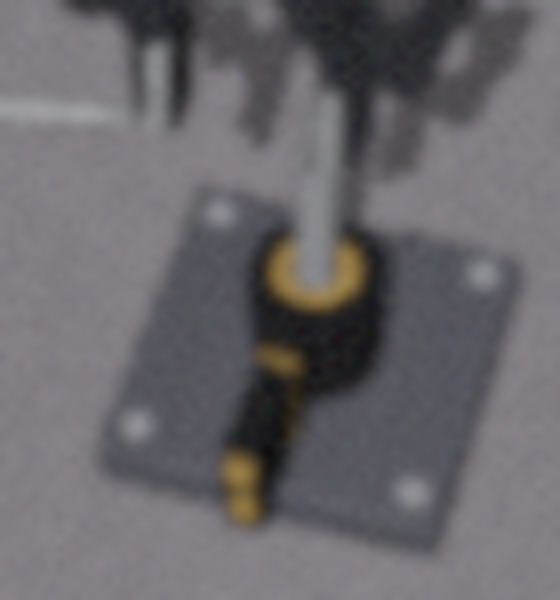

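Emit:
apply_moves --increments '[[[-0.065, -0.06, 0, 0, 0, -71, 0], [-0.065, -0.06, 0, 0, 0, -71, 0], [-0.065, -0.06, 0, 0, 0, -71, 0], [-0.065, -0.06, 0, 0, 0, -71, 0], [-0.065, -0.06, 0, 0, 0, -71, 0], [-0.065, -0.06, 0, 0, 0, -71, 0], [-0.065, -0.06, 0, 0, 0, -71, 0], [-0.065, -0.06, 0, 0, 0, -71, 0], [-0.065, -0.06, 0, 0, 0, -71, 0], [-0.065, -0.06, 0, 0, 0, -71, 0]]]'

```text
time_s: 21.58
tcp_pos: [0.4848, 0.1218, 0.2027]
eef_rot: [0.813, 0.583, -0.0, 0.0]
ft_force: [-0.0, -0.1, -0.0]
finger_gap: 0.0426
```

```bash
python3 - <<'E'
from h import *
cmd(.4197,.1835,.09,142)
E
```

```text
t 21.5833 tcp [0.4848 0.1218 0.2027] th 71.3 F [-0.  -0.1 -0. ] gap 0.0426
shift mm [ 37.6 -81.5 112.7] rot deg [-0.00e+00  2.00e-02 -7.07e+01]
```

Emit:
apply_moves --increments '[[[0.0376, -0.0815, 0.03, 0, 0, -70.7, 0], [0.0376, -0.0815, 0.06, 0, 0, -70.7, 0], [0.0376, -0.0815, 0.09, 0, 0, -70.7, 0], [0.0376, -0.0815, 0.11, 0, 0, -70.7, 0], [0.0376, -0.0815, 0.11, 0, 0, -70.7, 0], [0.0376, -0.0815, 0.11, 0, 0, -70.7, 0], [0.0376, -0.0815, 0.11, 0, 0, -70.7, 0], [0.0376, -0.0815, 0.11, 0, 0, -70.7, 0], [0.0376, -0.0815, 0.11, 0, 0, -70.7, 0], [0.0376, -0.0815, 0.11, 0, 0, -70.7, 0]]]'

```text
time_s: 22.42
tcp_pos: [0.4201, 0.1838, 0.0927]
eef_rot: [0.326, 0.946, -0.0, 0.0]
ft_force: [0.6, 0.1, -0.3]
finger_gap: 0.0427
```

Emit:
apply_moves --increments '[[[0, 0, 0, 0, 0, -1, 0], [0, 0, 0, 0, 0, -1, 0], [0, 0, 0, 0, 0, -1, 0]]]'

```text
time_s: 22.67
tcp_pos: [0.4202, 0.1838, 0.0929]
eef_rot: [0.321, 0.947, -0.0, 0.0]
ft_force: [-0.8, 0.4, 0.1]
finger_gap: 0.0433
```

```bash
python3 - <<'E'
from h import *
cmd(.4197,.1835,.007,142)
d=snap('side','s17');crop('s17',280,220,420,360,5,'s17c')
E
```

```text
t 22.6667 tcp [0.4202 0.1838 0.0929] th 142.5 F [-0.8  0.4  0.1] gap 0.0433
shift mm [ 0.3 -0.6 85.9] rot deg [-0.    0.04  0.5 ]
```

View pics/s17c.png

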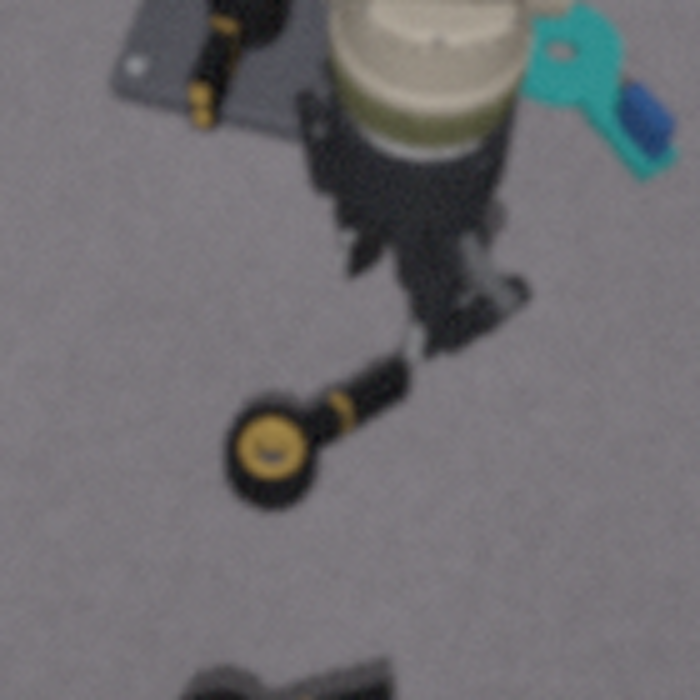

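Emit:
apply_moves --increments '[[[0, 0, 0.03, 0, 0, 0.5, 0], [0, 0, 0.055, 0, 0, 0.5, 0], [0, 0, 0.075, 0, 0, 0.5, 0], [0, 0, 0.082, 0, 0, 0.5, 0], [0, 0, 0.084, 0, 0, 0.5, 0], [0, 0, 0.084, 0, 0, 0.5, 0], [0, 0, 0.084, 0, 0, 0.5, 0]]]'

```text
time_s: 23.3
tcp_pos: [0.4213, 0.184, 0.01]
eef_rot: [0.325, 0.946, 0.0, 0.001]
ft_force: [0.3, 0.5, -0.1]
finger_gap: 0.0425
```

```bash
python3 - <<'E'
from h import *
cmd(.4197,.1835,.007,142)
d=snap('side','s18');crop('s18',280,220,420,360,5,'s18c')
E
```

```text
t 23.3 tcp [0.4213 0.184  0.01  ] th 142.12 F [ 0.3  0.5 -0.1] gap 0.0425
shift mm [ 0.9 -1.4  3. ] rot deg [0.07 0.09 0.12]
```

View pics/s18c.png

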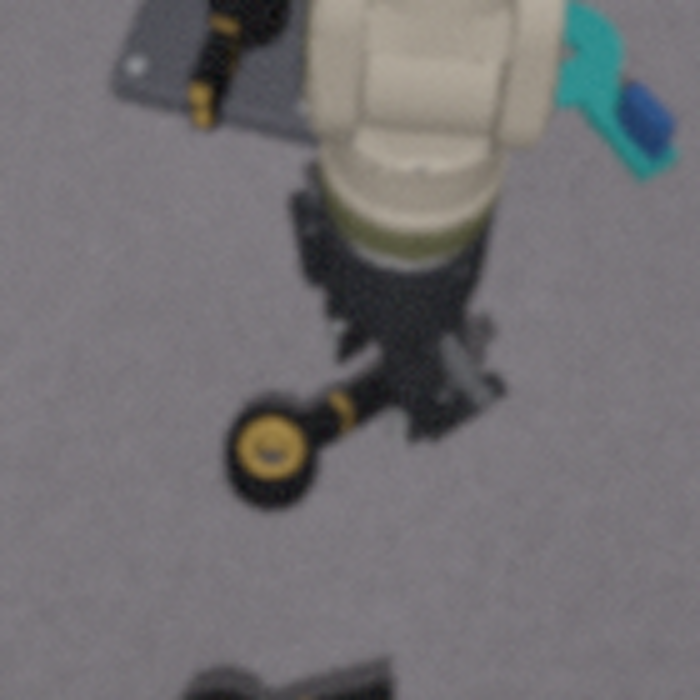

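Emit:
apply_moves --increments '[[[0.001, -0.001, 0.002, 0, 0, 0, 0], [0.001, -0.001, 0.002, 0, 0, 0, -1], [0.001, -0.001, 0.002, 0, 0, 0, -1], [0.001, -0.001, 0.002, 0, 0, 0, -1], [0.001, -0.001, 0.002, 0, 0, 0, -1], [0.001, -0.001, 0.002, 0, 0, 0, -1], [0.001, -0.001, 0.002, 0, 0, 0, -1], [0.001, -0.001, 0.002, 0, 0, 0, -1]]]' --grip_force 70

```text
time_s: 24.02
tcp_pos: [0.4195, 0.1837, 0.0077]
eef_rot: [0.324, 0.946, 0.0, 0.001]
ft_force: [-0.9, -0.6, 6.3]
finger_gap: 0.01
```

Emit:
apply_moves --increments '[[[0, 0, -0.01, 0, 0, 0, -1], [0, 0, -0.04, 0, 0, 0, -1], [0, 0, -0.08, 0, 0, 0, -1], [0, 0, -0.12, 0, 0, 0, -1], [0, 0, -0.16, 0, 0, 0, -1], [0, 0, -0.19, 0, 0, 0, -1], [0, 0, -0.19, 0, 0, 20, -1], [0, 0, -0.19, 0, 0, 20, -1], [0, 0, -0.19, 0, 0, 20, -1]]]'

```text
time_s: 24.77
tcp_pos: [0.419, 0.1838, 0.1976]
eef_rot: [0.486, 0.874, 0.0, 0.001]
ft_force: [-0.0, 0.4, -1.2]
finger_gap: 0.0101
```

```bash
python3 - <<'E'
from h import *
cmd(.550,.0614,.20,0)
d=snap('side','s19');crop('s19',240,120,440,400,2.5,'s19c')
E
```

```text
t 24.7667 tcp [0.419  0.1838 0.1976] th 121.8 F [-0.   0.4 -1.2] gap 0.0101
shift mm [-173.    46.9   -2.2] rot deg [ 1.000e-01 -5.000e-02  1.218e+02]
```

View pics/s19c.png

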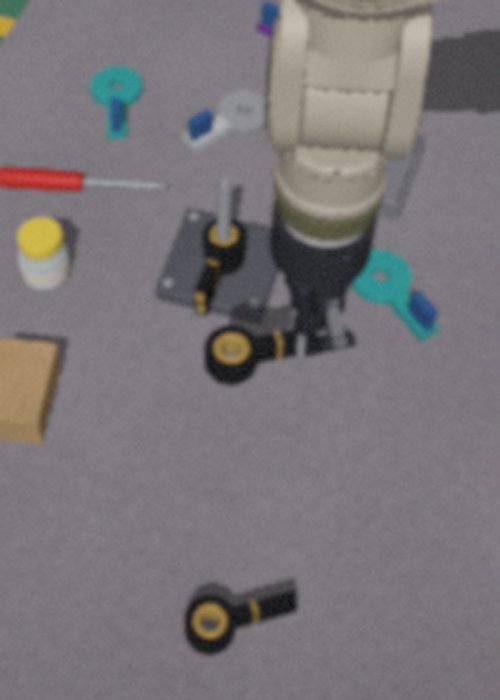

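Emit:
apply_moves --increments '[[[-0.11, 0.03, -0.002, 0, 0, 65, -1], [-0.11, 0.03, -0.002, 0, 0, 65, -1], [-0.11, 0.03, -0.002, 0, 0, 65, -1], [-0.11, 0.03, -0.002, 0, 0, 65, -1], [-0.11, 0.03, -0.002, 0, 0, 65, -1], [-0.11, 0.03, -0.002, 0, 0, 65, -1], [-0.11, 0.03, -0.002, 0, 0, 65, -1], [-0.11, 0.03, -0.002, 0, 0, 65, -1], [-0.11, 0.03, -0.002, 0, 0, 65, -1], [-0.11, 0.03, -0.002, 0, 0, 65, -1]]]'

```text
time_s: 25.65
tcp_pos: [0.5024, 0.1065, 0.1985]
eef_rot: [0.879, 0.478, -0.0, -0.0]
ft_force: [-0.1, 0.2, -1.2]
finger_gap: 0.01
```

```bash
python3 - <<'E'
from h import *
cmd(.550,.0614,.20,0)
E
```

```text
t 25.65 tcp [0.5024 0.1065 0.1985] th 57.06 F [-0.1  0.2 -1.2] gap 0.01
shift mm [-12.   64.5  -1.5] rot deg [-0.000e+00  5.000e-02  5.706e+01]
```

Emit:
apply_moves --increments '[[[-0.012, 0.0645, 0, 0, 0, 57, -1], [-0.012, 0.0645, 0, 0, 0, 57, -1], [-0.012, 0.0645, 0, 0, 0, 57, -1], [-0.012, 0.0645, 0, 0, 0, 57, -1], [-0.012, 0.0645, 0, 0, 0, 57, -1], [-0.012, 0.0645, 0, 0, 0, 57, -1], [-0.012, 0.0645, 0, 0, 0, 57, -1], [-0.012, 0.0645, 0, 0, 0, 57, -1], [-0.012, 0.0645, 0, 0, 0, 57, -1], [-0.012, 0.0645, 0, 0, 0, 57, -1]]]'

```text
time_s: 26.48
tcp_pos: [0.5503, 0.0615, 0.1988]
eef_rot: [1.0, 0.004, -0.0, 0.0]
ft_force: [-0.0, 0.5, -1.6]
finger_gap: 0.01
```

Emit:
apply_moves --increments '[[[0, 0, 0, 0, 0, 0, -1], [0, 0, 0, 0, 0, 0, -1], [0, 0, 0, 0, 0, 0, -1], [0, 0, 0, 0, 0, 0, -1]]]'

```text
time_s: 26.82
tcp_pos: [0.5505, 0.0615, 0.1991]
eef_rot: [1.0, 0.002, 0.0, 0.0]
ft_force: [0.4, 0.1, -0.9]
finger_gap: 0.0105
```

```bash
python3 - <<'E'
from h import *
cmd(.550,.0614,.20,0)
d=snap('side','s20');snap('top','t20');crop('t20',280,160,380,260,7,'t20c')
T=load('t20');print(comps(T,'brass',(310,190,350,225)))
E
```

```text
t 26.8167 tcp [0.5505 0.0615 0.1991] th 0.22 F [ 0.4  0.1 -0.9] gap 0.0105
shift mm [-0.5  0.1 -0.9] rot deg [ 0.02 -0.03  0.22]
[(array([332.16, 204.04]), np.int32(81), array([326, 198,  12,  14], dtype=int32))]
```

View pics/t20c.png

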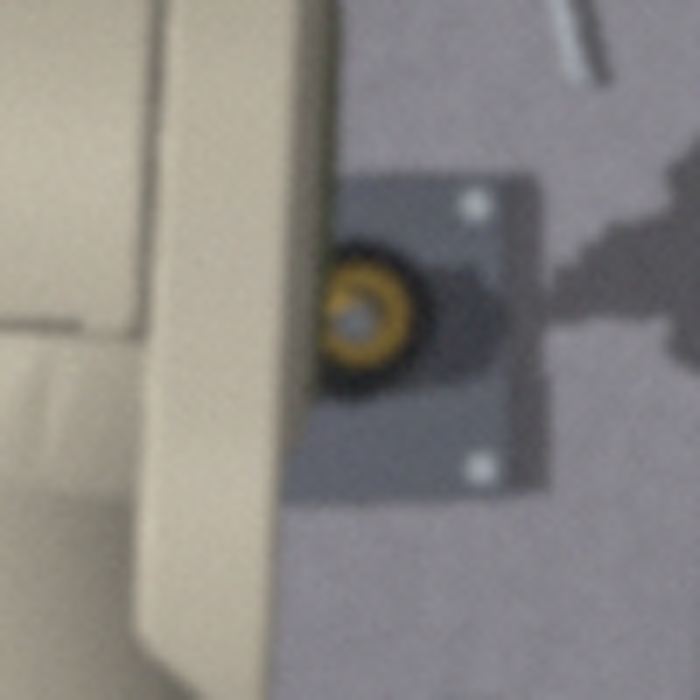

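Emit:
apply_moves --increments '[[[-0.0003, 0.0004, 0.0, 0, 0, 0.2, -1], [-0.0003, 0.0004, 0.02, 0, 0, 0.2, -1], [-0.0003, 0.0004, 0.035, 0, 0, 0.2, -1], [-0.0003, 0.0004, 0.045, 0, 0, 0.2, -1], [-0.0003, 0.0004, 0.055, 0, 0, 0.2, -1], [-0.0003, 0.0004, 0.065, 0, 0, 0.2, -1], [-0.0003, 0.0004, 0.075, 0, 0, 0.2, -1], [-0.0003, 0.0004, 0.085, 0, 0, 0.2, -1]]]'

```text
time_s: 27.58
tcp_pos: [0.5505, 0.061, 0.1135]
eef_rot: [1.0, -0.0, 0.001, 0.0]
ft_force: [0.4, -0.5, -1.8]
finger_gap: 0.0098
```

```bash
python3 - <<'E'
from h import *
cmd(.550,.0614,.0757,0)
snap('top','t21');crop('t21',280,160,380,260,7,'t21c')
E
```

```text
t 27.5833 tcp [0.5505 0.061  0.1135] th -0.06 F [ 0.4 -0.5 -1.8] gap 0.0098
shift mm [-0.5 -0.4 37.8] rot deg [ 0.02 -0.06 -0.06]
```

View pics/t21c.png

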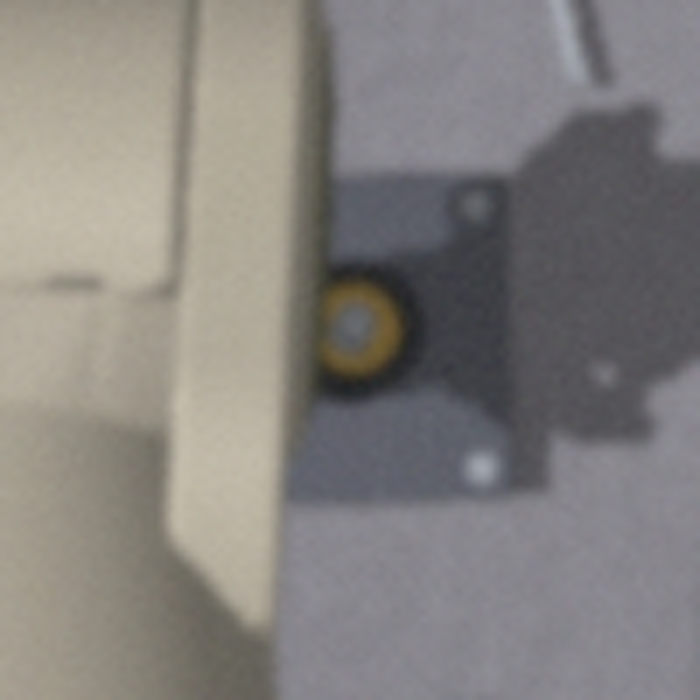

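Emit:
apply_moves --increments '[[[0, 0, 0.012, 0, 0, 0, -1], [0, 0, 0.022, 0, 0, 0, -1], [0, 0, 0.03, 0, 0, 0, -1], [0, 0, 0.034, 0, 0, 0, -1], [0, 0, 0.036, 0, 0, 0, -1], [0, 0, 0.038, 0, 0, 0, -1], [0, 0, 0.038, 0, 0, 0, -1], [0, 0, 0.038, 0, 0, 0, -1]]]'

```text
time_s: 28.3
tcp_pos: [0.5506, 0.061, 0.0765]
eef_rot: [1.0, -0.001, 0.001, 0.0]
ft_force: [0.0, -0.1, -1.0]
finger_gap: 0.0101
```

Emit:
apply_moves --increments '[[[0, 0, 0.001, 0, 0, 0, -1], [0, 0, 0.001, 0, 0, 0, -1], [0, 0, 0.001, 0, 0, 0, -0.5], [0, 0, 0.001, 0, 0, 0, -0.3], [0, 0, 0.001, 0, 0, 0, -0.2], [0, 0, 0.001, 0, 0, 0, -0.2], [0, 0, -0.04, 0, 0, 0, -0.2], [0, 0, -0.08, 0, 0, 0, -0.2], [0, 0, -0.12, 0, 0, 0, -0.2], [0, 0, -0.13, 0, 0, 0, 0]]]'

```text
time_s: 29.13
tcp_pos: [0.5531, 0.061, 0.2129]
eef_rot: [1.0, -0.0, 0.005, 0.0]
ft_force: [2.3, 0.4, 1.1]
finger_gap: 0.0427
```

```bash
python3 - <<'E'
from h import *
cmd(.4403-.065*.809,.3712-.065*.588,.10,126)
d=snap('side','s22');crop('s22',290,180,360,255,8,'s22d')
for c,a,s in comps(d,'brass',(240,255,375,395),30): print(c,ray(d,*c,.024).round(4))
E
```

```text
t 29.1333 tcp [0.5531 0.061  0.2129] th -0.05 F [2.3 0.4 1.1] gap 0.0427
shift mm [-166.7 -271.9  111. ] rot deg [   0.67   -0.28 -126.05]
[323.5  367.65] [0.4402 0.3713 0.024 ]
```

View pics/s22d.png

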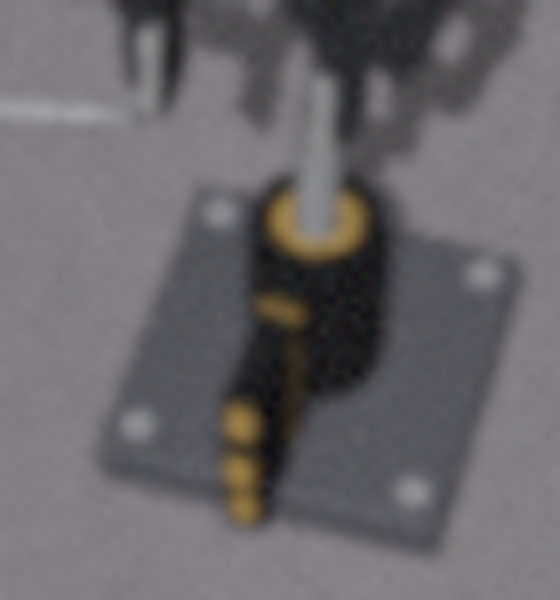

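Emit:
apply_moves --increments '[[[-0.08, -0.14, 0, 0, 0, -63, 0], [-0.08, -0.14, 0, 0, 0, -63, 0], [-0.08, -0.14, 0, 0, 0, -63, 0], [-0.08, -0.14, 0, 0, 0, -63, 0], [-0.08, -0.14, 0, 0, 0, -63, 0], [-0.08, -0.14, 0, 0, 0, -63, 0], [-0.08, -0.14, 0, 0, 0, -63, 0], [-0.08, -0.14, 0, 0, 0, -63, 0], [-0.08, -0.14, 0, 0, 0, -63, 0], [-0.08, -0.14, 0, 0, 0, -63, 0]]]'

```text
time_s: 30.02
tcp_pos: [0.4699, 0.2011, 0.2052]
eef_rot: [0.852, 0.523, -0.0, 0.0]
ft_force: [0.1, 0.3, 0.7]
finger_gap: 0.0429
```

```bash
python3 - <<'E'
from h import *
cmd(.4403-.065*.812,.3712-.065*.5835,.09,125.7)
E
```

```text
t 30.0167 tcp [0.4699 0.2011 0.2052] th 63.09 F [0.1 0.3 0.7] gap 0.0429
shift mm [  80.7 -133.2  115.1] rot deg [-4.000e-02  4.000e-02 -6.261e+01]
```

Emit:
apply_moves --increments '[[[0.081, -0.133, 0.0, 0, 0, -62.6, 0], [0.081, -0.133, 0.03, 0, 0, -62.6, 0], [0.081, -0.133, 0.06, 0, 0, -62.6, 0], [0.081, -0.133, 0.09, 0, 0, -62.6, 0], [0.081, -0.133, 0.11, 0, 0, -62.6, 0], [0.081, -0.133, 0.11, 0, 0, -62.6, 0], [0.081, -0.133, 0.11, 0, 0, -62.6, 0], [0.081, -0.133, 0.11, 0, 0, -62.6, 0], [0.081, -0.133, 0.11, 0, 0, -62.6, 0], [0.081, -0.133, 0.11, 0, 0, -62.6, 0]]]'

```text
time_s: 30.85
tcp_pos: [0.3883, 0.3336, 0.0952]
eef_rot: [0.458, 0.889, -0.001, 0.0]
ft_force: [0.0, 0.0, 0.2]
finger_gap: 0.0427
```

```bash
python3 - <<'E'
from h import *
cmd(.3875,.333,.008,125.7)
d=snap('side','s23');crop('s23',260,260,400,400,5,'s23c')
E
```

```text
t 30.85 tcp [0.3883 0.3336 0.0952] th 125.52 F [0.  0.  0.2] gap 0.0427
shift mm [ 0.1 -0.9 87.2] rot deg [-0.05  0.03 -0.18]
```

View pics/s23c.png

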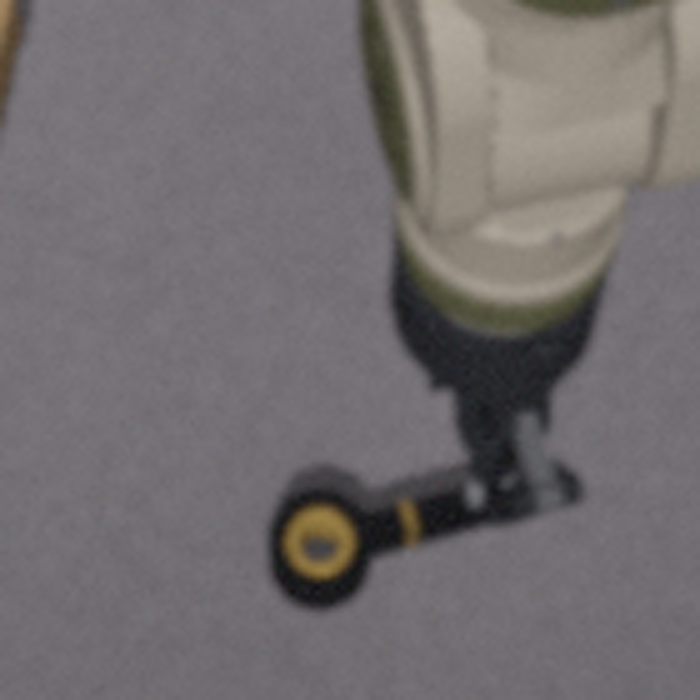

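Emit:
apply_moves --increments '[[[0, 0, 0.03, 0, 0, 0, 0], [0, 0, 0.055, 0, 0, 0, 0], [0, 0, 0.075, 0, 0, 0, 0], [0, 0, 0.083, 0, 0, 0, 0], [0, 0, 0.086, 0, 0, 0, 0], [0, 0, 0.086, 0, 0, 0, 0], [0, 0, 0.086, 0, 0, 0, 0]]]'

```text
time_s: 31.48
tcp_pos: [0.3895, 0.3341, 0.0108]
eef_rot: [0.458, 0.889, 0.001, 0.001]
ft_force: [0.3, -0.4, 0.5]
finger_gap: 0.0426
```

```bash
python3 - <<'E'
from h import *
cmd(.3875,.333,.008,125.7)
d=snap('side','s24');crop('s24',260,260,400,400,5,'s24c')
E
```

```text
t 31.4833 tcp [0.3895 0.3341 0.0108] th 125.47 F [ 0.3 -0.4  0.5] gap 0.0426
shift mm [ 0.3 -2.3  2.8] rot deg [ 0.09  0.04 -0.23]
```

View pics/s24c.png

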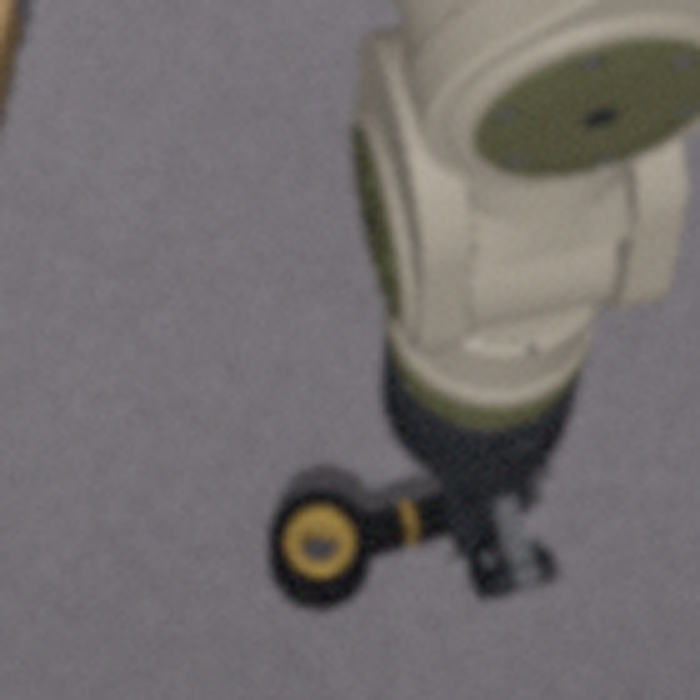

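Emit:
apply_moves --increments '[[[0, -0.0015, 0.002, 0, 0, -0.3, 0], [0, -0.0015, 0.002, 0, 0, -0.3, -1], [0, -0.0015, 0.002, 0, 0, -0.3, -1], [0, -0.0015, 0.002, 0, 0, -0.3, -1], [0, -0.0015, 0.002, 0, 0, -0.3, -1], [0, -0.0015, 0.002, 0, 0, -0.3, -1], [0, -0.0015, 0.002, 0, 0, -0.3, -1], [0, -0.0015, 0.002, 0, 0, -0.3, -1]]]' --grip_force 70

```text
time_s: 32.2
tcp_pos: [0.388, 0.333, 0.0086]
eef_rot: [0.455, 0.89, 0.0, 0.001]
ft_force: [-1.0, -1.9, 5.2]
finger_gap: 0.0098
```

Emit:
apply_moves --increments '[[[0, 0, -0.01, 0, 0, 0, -1], [0, 0, -0.04, 0, 0, 0, -1], [0, 0, -0.08, 0, 0, 0, -1], [0, 0, -0.12, 0, 0, 0, -1], [0, 0, -0.16, 0, 0, 0, -1], [0, 0, -0.19, 0, 0, 0, -1], [0, 0, -0.19, 0, 0, 15, -1], [0, 0, -0.19, 0, 0, 15, -1], [0, 0, -0.19, 0, 0, 15, -1]]]'

```text
time_s: 32.95
tcp_pos: [0.3876, 0.333, 0.1991]
eef_rot: [0.569, 0.822, 0.001, 0.001]
ft_force: [0.2, 0.8, -2.6]
finger_gap: 0.0102
```

```bash
python3 - <<'E'
from h import *
cmd(.550,.0614,.20,0)
d=snap('side','s25');crop('s25',240,120,440,400,2.5,'s25c')
E
```

```text
t 32.95 tcp [0.3876 0.333  0.1991] th 110.65 F [ 0.2  0.8 -2.6] gap 0.0102
shift mm [-311.4   56.3   -0.7] rot deg [ 8.0000e-02 -9.0000e-02  1.1064e+02]
```

View pics/s25c.png

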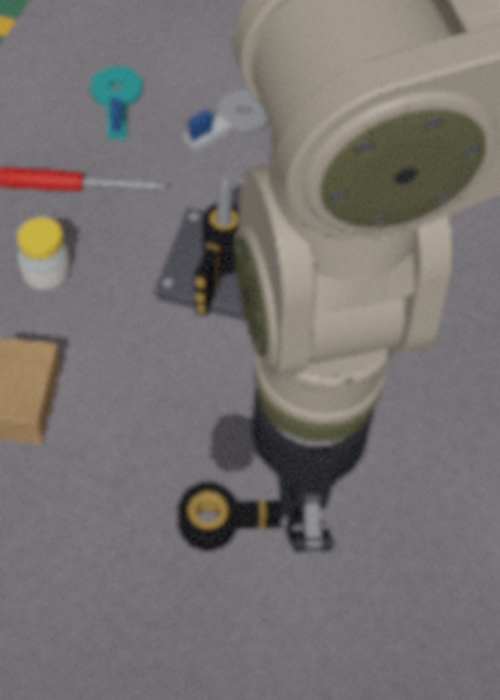

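Emit:
apply_moves --increments '[[[-0.2, 0.036, 0, 0, 0, 65, -1], [-0.2, 0.036, 0, 0, 0, 65, -1], [-0.2, 0.036, 0, 0, 0, 65, -1], [-0.2, 0.036, 0, 0, 0, 65, -1], [-0.2, 0.036, 0, 0, 0, 65, -1], [-0.2, 0.036, 0, 0, 0, 65, -1], [-0.2, 0.036, 0, 0, 0, 65, -1], [-0.2, 0.036, 0, 0, 0, 65, -1], [-0.2, 0.036, 0, 0, 0, 65, -1], [-0.2, 0.036, 0, 0, 0, 65, -1]]]'

```text
time_s: 33.83
tcp_pos: [0.4917, 0.1585, 0.1973]
eef_rot: [0.921, 0.389, -0.001, -0.0]
ft_force: [-1.3, -0.1, -1.2]
finger_gap: 0.0102
```

```bash
python3 - <<'E'
from h import *
cmd(.550,.0614,.20,0)
E
```

```text
t 33.8333 tcp [0.4917 0.1585 0.1973] th 45.79 F [-1.3 -0.1 -1.2] gap 0.0102
shift mm [-28.9 109.5  -2.7] rot deg [-0.    0.09 45.79]
```

Emit:
apply_moves --increments '[[[-0.029, 0.1095, -0.002, 0, 0, 45.8, -1], [-0.029, 0.1095, -0.002, 0, 0, 45.8, -1], [-0.029, 0.1095, -0.002, 0, 0, 45.8, -1], [-0.029, 0.1095, -0.002, 0, 0, 45.8, -1], [-0.029, 0.1095, -0.002, 0, 0, 45.8, -1], [-0.029, 0.1095, -0.002, 0, 0, 45.8, -1], [-0.029, 0.1095, -0.002, 0, 0, 45.8, -1], [-0.029, 0.1095, -0.002, 0, 0, 45.8, -1], [-0.029, 0.1095, -0.002, 0, 0, 45.8, -1], [-0.029, 0.1095, -0.002, 0, 0, 45.8, -1]]]'

```text
time_s: 34.67
tcp_pos: [0.5505, 0.0619, 0.1999]
eef_rot: [1.0, 0.002, 0.0, 0.0]
ft_force: [0.2, 0.3, -1.2]
finger_gap: 0.01
```

Emit:
apply_moves --increments '[[[0, 0, 0, 0, 0, 0, -1], [0, 0, 0, 0, 0, 0, -1], [0, 0, 0, 0, 0, 0, -1]]]'

```text
time_s: 34.92
tcp_pos: [0.5506, 0.0618, 0.2001]
eef_rot: [1.0, 0.001, 0.0, 0.0]
ft_force: [-0.1, 0.0, -1.3]
finger_gap: 0.01
```

```bash
python3 - <<'E'
from h import *
cmd(.550,.0614,.20,0)
snap('top','t26');crop('t26',280,160,380,260,7,'t26c')
T=load('t26');print(comps(T,'brass',(310,190,350,225)))
E
```

```text
t 34.9167 tcp [0.5506 0.0618 0.2001] th 0.11 F [-0.1  0.  -1.3] gap 0.01
shift mm [-0.6  0.4  0.1] rot deg [ 0.02 -0.03  0.11]
[(array([331.77, 203.53]), np.int32(97), array([326, 198,  12,  14], dtype=int32))]
```

View pics/t26c.png

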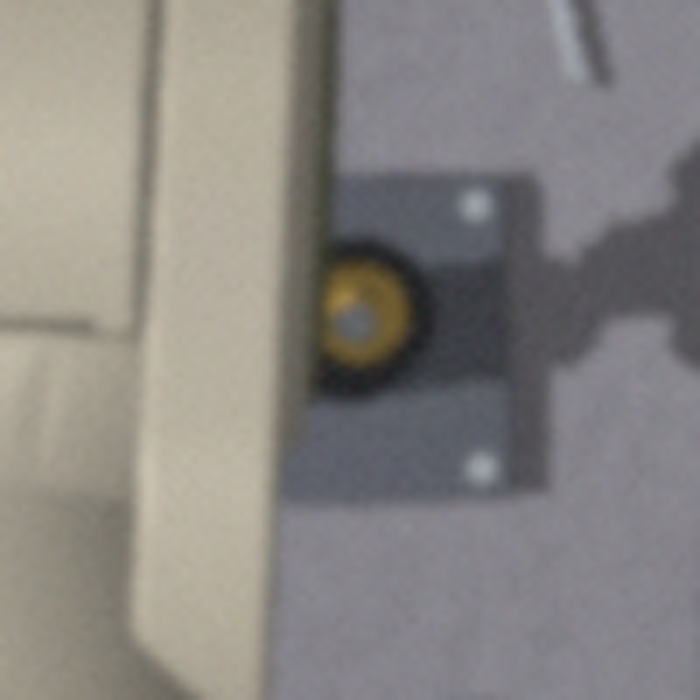

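Emit:
apply_moves --increments '[[[-0.0003, 0.0007, 0.01, 0, 0, 0.1, -1], [-0.0003, 0.0007, 0.025, 0, 0, 0.1, -1], [-0.0003, 0.0007, 0.035, 0, 0, 0.1, -1], [-0.0003, 0.0007, 0.045, 0, 0, 0.1, -1], [-0.0003, 0.0007, 0.055, 0, 0, 0.1, -1], [-0.0003, 0.0007, 0.065, 0, 0, 0.1, -1], [-0.0003, 0.0007, 0.075, 0, 0, 0.1, -1], [-0.0003, 0.0007, 0.08, 0, 0, 0.1, -1]]]'

```text
time_s: 35.63
tcp_pos: [0.5496, 0.061, 0.1184]
eef_rot: [1.0, -0.0, -0.001, 0.0]
ft_force: [0.4, -0.3, -1.9]
finger_gap: 0.0101
```

```bash
python3 - <<'E'
from h import *
cmd(.550,.0614,.1006,0)
snap('top','t27');crop('t27',280,160,380,260,7,'t27c')
E
```

```text
t 35.6333 tcp [0.5496 0.061  0.1184] th -0.06 F [ 0.4 -0.3 -1.9] gap 0.0101
shift mm [ 0.4 -0.4 17.8] rot deg [ 0.02  0.08 -0.06]
```

View pics/t27c.png

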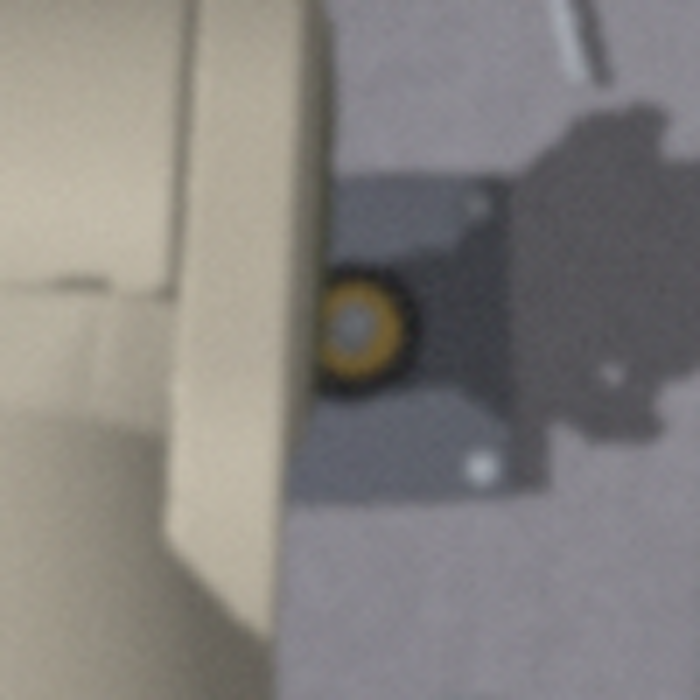

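Emit:
apply_moves --increments '[[[0, 0, 0.008, 0, 0, 0, -1], [0, 0, 0.013, 0, 0, 0, -1], [0, 0, 0.016, 0, 0, 0, -1], [0, 0, 0.018, 0, 0, 0, -1], [0, 0, 0.0195, 0, 0, 0, -1], [0, 0, 0.0195, 0, 0, 0, -1], [0, 0, 0.0195, 0, 0, 0, -1]]]'

```text
time_s: 36.27
tcp_pos: [0.5506, 0.061, 0.1009]
eef_rot: [1.0, -0.001, 0.001, 0.0]
ft_force: [-1.0, -0.9, -1.6]
finger_gap: 0.0103
```

Emit:
apply_moves --increments '[[[0, 0, 0.001, 0, 0, 0, -1], [0, 0, 0.001, 0, 0, 0, -1], [0, 0, 0.001, 0, 0, 0, -0.5], [0, 0, 0.001, 0, 0, 0, -0.3], [0, 0, 0.001, 0, 0, 0, -0.2], [0, 0, 0.001, 0, 0, 0, -0.2], [0, 0, -0.04, 0, 0, 0, -0.2], [0, 0, -0.08, 0, 0, 0, -0.2], [0, 0, -0.11, 0, 0, 0, -0.2], [0, 0, -0.11, 0, 0, 0, 0]]]'

```text
time_s: 37.1
tcp_pos: [0.5539, 0.0609, 0.2177]
eef_rot: [1.0, -0.0, 0.006, 0.0]
ft_force: [1.2, -0.2, 0.2]
finger_gap: 0.0422
```

```bash
python3 - <<'E'
from h import *
d=snap('side','s28');crop('s28',290,160,360,255,7,'s28d');crop('s28',300,140,360,200,10,'s28p')
snap('top','t28');crop('t28',380,155,450,225,9,'t28p')
for x in (d,load('t28')): print(comps(x,'blue',(310,160,330,185) if x is d else (385,165,415,185)))
E
```

```text
[]
[(array([400.17, 174.44]), np.int32(59), array([395, 170,  11,   9], dtype=int32))]
```

View pics/s28d.png

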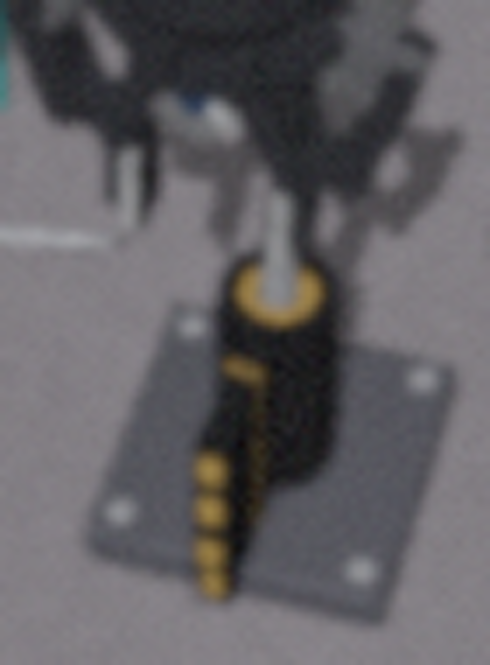

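View pics/t28p.png

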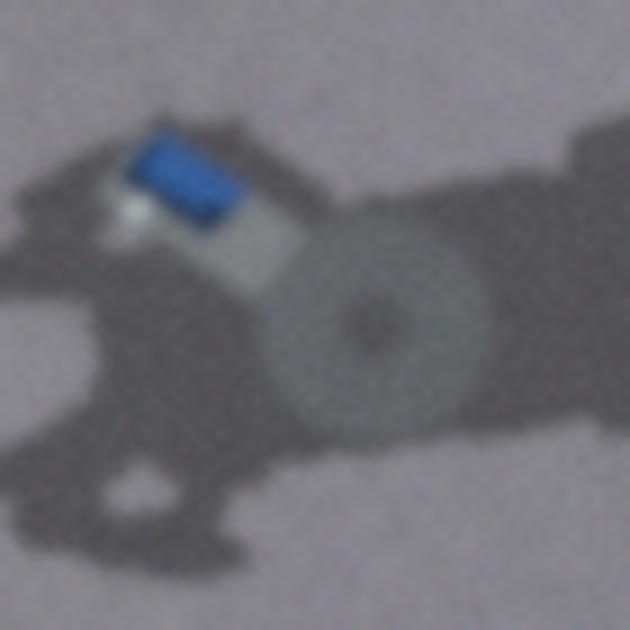

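View pics/s28p.png

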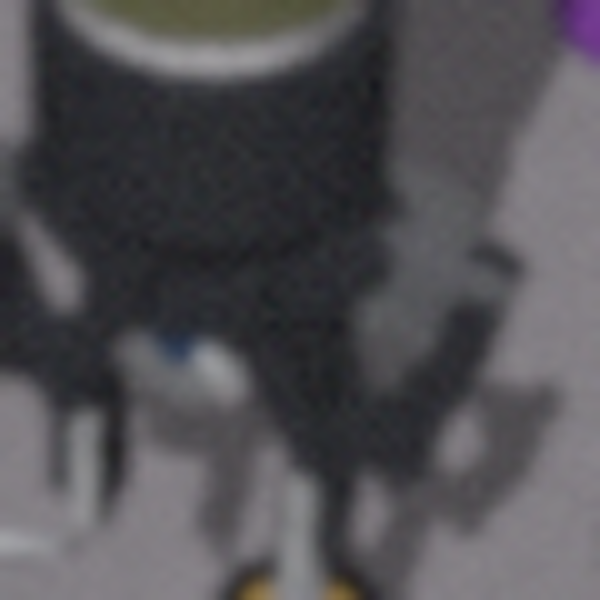

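The side view shows four aligned sensors on the rod without gaps. The steel plate hasn't moved, with its bore at (421,190) in the top view. Next I'll fit the fin's pose.

```bash
cat >> h.py <<'E'
def fit_fin(ds,boxes,x,y,yaw,zlo=.012,zhi=.042):
    ms=[]
    for d,b in zip(ds,boxes):
        c=d['color'].astype(float); s=np.clip((c[...,0]-c[...,2]-15)/45,0,1); m=np.zeros_like(s); m[b[1]:b[3],b[0]:b[2]]=s[b[1]:b[3],b[0]:b[2]]; ms.append(m)
    def f(p):
        e=0;c,s=np.cos(np.radians(p[2])),np.sin(np.radians(p[2]))
        for d,m in zip(ds,ms):
            q=np.array([proj(d,(p[0]/1e3+c*a-s*b,p[1]/1e3+s*a+c*b,h)) for a in(-.015,.015) for b in(-.006,.006) for h in(zlo,zhi)])
            I=np.zeros((400,640),np.uint8); cv2.fillConvexPoly(I,cv2.convexHull((q*16).astype(np.int32)),255,cv2.LINE_AA,4)
            e+=((cv2.GaussianBlur(I,(0,0),.9)/255.-m)**2).sum()
        return e
    x*=1e3;y*=1e3
    r=minimize(f,[x,y,yaw],method='Nelder-Mead',options=dict(initial_simplex=[[x,y,yaw],[x+5,y,yaw],[x,y+5,yaw],[x,y,yaw+10]],xatol=.05,fatol=.001))
    return r.x.round(2),round(r.fun,2)
E
python3 - <<'E'
from h import *
T=load('top0');S=load('side0');bt=(385,165,415,186);bs=(308,158,332,186)
for a in (50,58): print(fit_fin([T,S],[bt,bs],.637,-.183,a),fit_fin([T],[bt],.637,-.183,a),fit_fin([S],[bs],.637,-.183,a))
print(fit_fin([load('t28')],[bt],.637,-.183,a))
print('bore',cp(load('t28'),377,322,380,155,9,.012))
E
```

```text
(array([ 636.99, -183.85,   66.84]), np.float64(26.89)) (array([ 637.13, -183.59,   56.11]), np.float64(8.03)) (array([ 636.67, -183.84,   80.56]), np.float64(14.32))
(array([ 636.99, -183.33,   66.34]), np.float64(26.83)) (array([ 637.6 , -183.75,   58.01]), np.float64(8.09)) (array([ 636.23, -183.19,   79.47]), np.float64(14.09))
(array([ 637.85, -184.15,   57.5 ]), np.float64(12.94))
bore [ 0.59959228 -0.24180201  0.012     ]
```

```bash
python3 - <<'E'
from h import *
cmd(.637,-.184,.12,-34)
E
```

```text
t 37.2 tcp [0.5515 0.0609 0.2123] th -0.06 F [-0.1  0.2 -0.2] gap 0.0431
shift mm [ 85.3 244.8  92.8] rot deg [-0.04 -0.25 33.94]
```

Emit:
apply_moves --increments '[[[0.0855, 0.245, 0.0, 0, 0, 34, 0], [0.0855, 0.245, 0.0, 0, 0, 34, 0], [0.0855, 0.245, 0.0, 0, 0, 34, 0], [0.0855, 0.245, 0.0, 0, 0, 34, 0], [0.0855, 0.245, 0.0, 0, 0, 34, 0], [0.0855, 0.245, 0.0, 0, 0, 34, 0], [0.0855, 0.245, 0.0, 0, 0, 34, 0], [0.0855, 0.245, 0.04, 0, 0, 34, 0], [0.0855, 0.245, 0.08, 0, 0, 34, 0], [0.0855, 0.245, 0.1, 0, 0, 34, 0]]]'

```text
time_s: 38.03
tcp_pos: [0.6324, -0.1833, 0.1042]
eef_rot: [0.956, -0.293, -0.004, -0.0]
ft_force: [-0.8, 0.9, -0.9]
finger_gap: 0.0428
```

Emit:
apply_moves --increments '[[[0, 0, 0, 0, 0, 0, 0], [0, 0, 0, 0, 0, 0, 0], [0, 0, 0, 0, 0, 0, 0]]]'

```text
time_s: 38.28
tcp_pos: [0.6361, -0.1841, 0.1117]
eef_rot: [0.956, -0.293, 0.001, 0.0]
ft_force: [0.6, -0.8, 0.8]
finger_gap: 0.0425
```

```bash
python3 - <<'E'
from h import *
cmd(.637,-.184,.018,-34)
d=snap('side','s29');crop('s29',270,90,400,220,6,'s29c')
E
```

```text
t 38.2833 tcp [ 0.6361 -0.1841  0.1117] th -34.04 F [ 0.6 -0.8  0.8] gap 0.0425
shift mm [ 0.5 -0.5 93.7] rot deg [-0.01 -0.09 -0.04]
```

View pics/s29c.png

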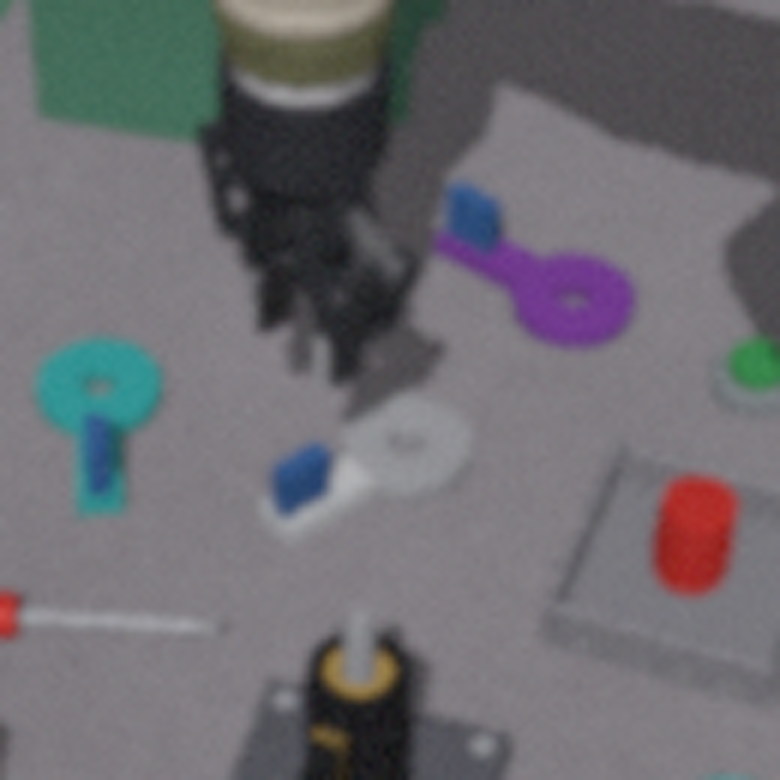

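Emit:
apply_moves --increments '[[[0.0003, 0, 0.03, 0, 0, 0, 0], [0.0003, 0, 0.055, 0, 0, 0, 0], [0.0003, 0, 0.075, 0, 0, 0, 0], [0.0003, 0, 0.087, 0, 0, 0, 0], [0.0003, 0, 0.092, 0, 0, 0, 0], [0.0003, 0, 0.092, 0, 0, 0, 0], [0.0003, 0, 0.092, 0, 0, 0, 0]]]'

```text
time_s: 38.92
tcp_pos: [0.6371, -0.1847, 0.0204]
eef_rot: [0.956, -0.293, 0.002, 0.0]
ft_force: [0.2, -0.3, 0.1]
finger_gap: 0.0429
```

```bash
python3 - <<'E'
from h import *
cmd(.637,-.184,.018,-34)
d=snap('side','s30');crop('s30',270,90,400,220,6,'s30c')
E
```

```text
t 38.9167 tcp [ 0.6371 -0.1847  0.0204] th -34.05 F [ 0.2 -0.3  0.1] gap 0.0429
shift mm [-0.5 -0.5  2.4] rot deg [-0.03 -0.17 -0.05]
```

View pics/s30c.png

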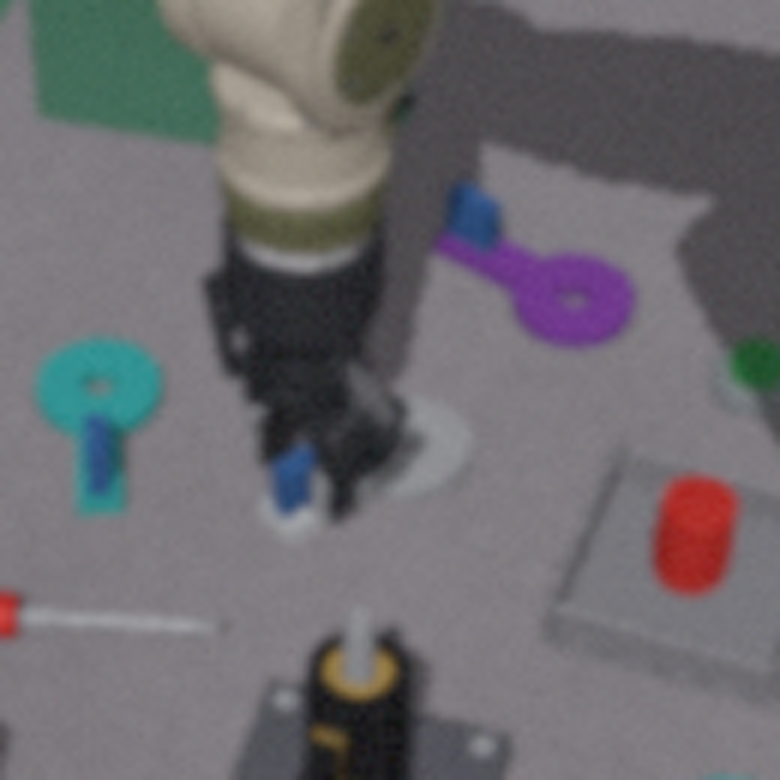

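Emit:
apply_moves --increments '[[[0, 0, 0.001, 0, 0, 0, -1], [0, 0, 0.001, 0, 0, 0, -1], [0, 0, 0.001, 0, 0, 0, -1], [0, 0, 0.001, 0, 0, 0, -1], [0, 0, 0.001, 0, 0, 0, -1], [0, 0, 0.001, 0, 0, 0, -1], [0, 0, 0.001, 0, 0, 0, -1], [0, 0, 0.001, 0, 0, 0, -1]]]' --grip_force 100

```text
time_s: 39.63
tcp_pos: [0.637, -0.1847, 0.0191]
eef_rot: [0.956, -0.293, 0.002, 0.0]
ft_force: [-0.4, -0.8, 6.0]
finger_gap: 0.0098
```

Emit:
apply_moves --increments '[[[0, 0, -0.01, 0, 0, 0, -1], [0, 0, -0.03, 0, 0, 0, -1], [0, 0, -0.06, 0, 0, 0, -1], [0, 0, -0.1, 0, 0, 0, -1], [0, 0, -0.14, 0, 0, 0, -1], [0, 0, -0.175, 0, 0, 0, -1], [0, 0, -0.19, 0, 0, 0, -1], [0, 0, -0.19, 0, 0, 0, -1], [0, 0, -0.19, 0, 0, 0, -1]]]'

```text
time_s: 40.38
tcp_pos: [0.6358, -0.1841, 0.2079]
eef_rot: [0.956, -0.293, 0.001, -0.0]
ft_force: [-0.6, 0.2, -4.7]
finger_gap: 0.01
```

```bash
python3 - <<'E'
from h import *
cmd(.550,.0664,.212,0)
d=snap('side','s31');crop('s31',270,90,400,220,6,'s31c')
E
```

```text
t 40.3833 tcp [ 0.6358 -0.1841  0.2079] th -34.06 F [-0.6  0.2 -4.7] gap 0.01
shift mm [-211.4 -159.5   -4.3] rot deg [ -0.    -0.06 -34.06]
```

View pics/s31c.png

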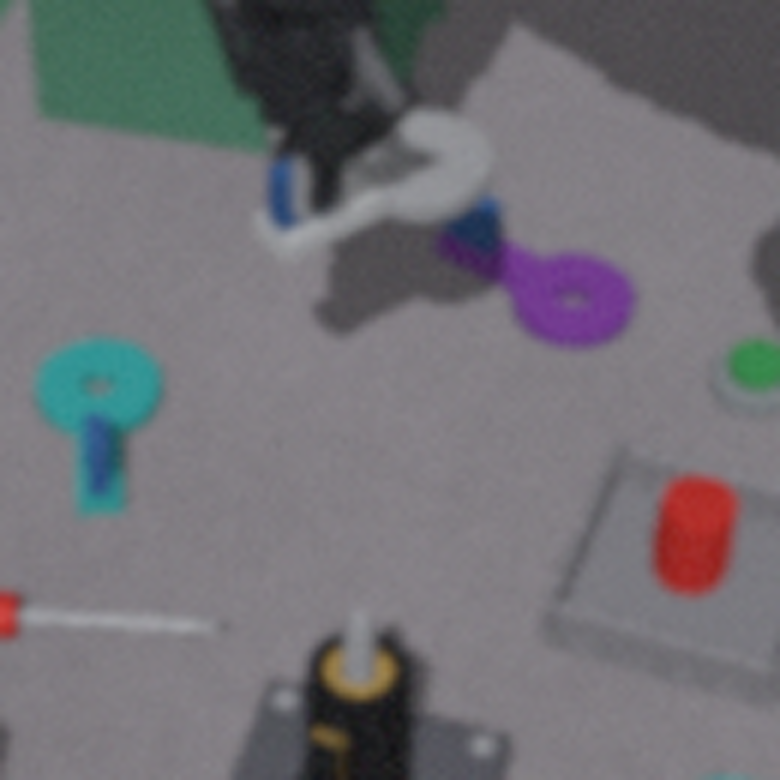

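Emit:
apply_moves --increments '[[[-0.2114, -0.1595, -0.004, 0, 0, -34, -1], [-0.2114, -0.1595, -0.004, 0, 0, -34, -1], [-0.2114, -0.1595, -0.004, 0, 0, -34, -1], [-0.2114, -0.1595, -0.004, 0, 0, -34, -1], [-0.2114, -0.1595, -0.004, 0, 0, -34, -1], [-0.2114, -0.1595, -0.004, 0, 0, -34, -1], [-0.2114, -0.1595, -0.004, 0, 0, -34, -1], [-0.2114, -0.1595, -0.004, 0, 0, -34, -1], [-0.2114, -0.1595, -0.004, 0, 0, -34, -1], [-0.2114, -0.1595, -0.004, 0, 0, -34, -1]]]'

```text
time_s: 41.27
tcp_pos: [0.5493, 0.0659, 0.2098]
eef_rot: [1.0, -0.001, -0.001, 0.0]
ft_force: [-0.4, -0.1, -3.9]
finger_gap: 0.01
```

Emit:
apply_moves --increments '[[[0, 0, 0, 0, 0, 0, -1], [0, 0, 0, 0, 0, 0, -1], [0, 0, 0, 0, 0, 0, -1], [0, 0, 0, 0, 0, 0, -1]]]'

```text
time_s: 41.6
tcp_pos: [0.5503, 0.0654, 0.2114]
eef_rot: [1.0, -0.001, 0.0, 0.0]
ft_force: [-0.7, 0.2, -3.7]
finger_gap: 0.0099
```

```bash
python3 - <<'E'
from h import *
cmd(.550,.0664,.21,0)
snap('top','t32');crop('t32',280,160,380,260,7,'t32c');snap('side','s32');crop('s32',270,120,390,240,6,'s32c')
E
```

```text
t 41.6 tcp [0.5503 0.0654 0.2114] th -0.14 F [-0.7  0.2 -3.7] gap 0.0099
shift mm [-0.3 -1.   1.4] rot deg [ 0.02 -0.02 -0.14]
```

View pics/t32c.png

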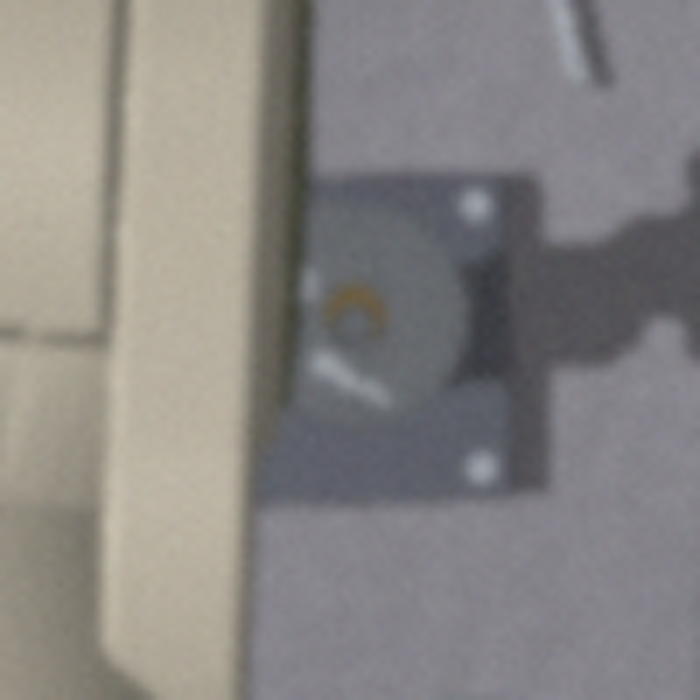

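View pics/s32c.png

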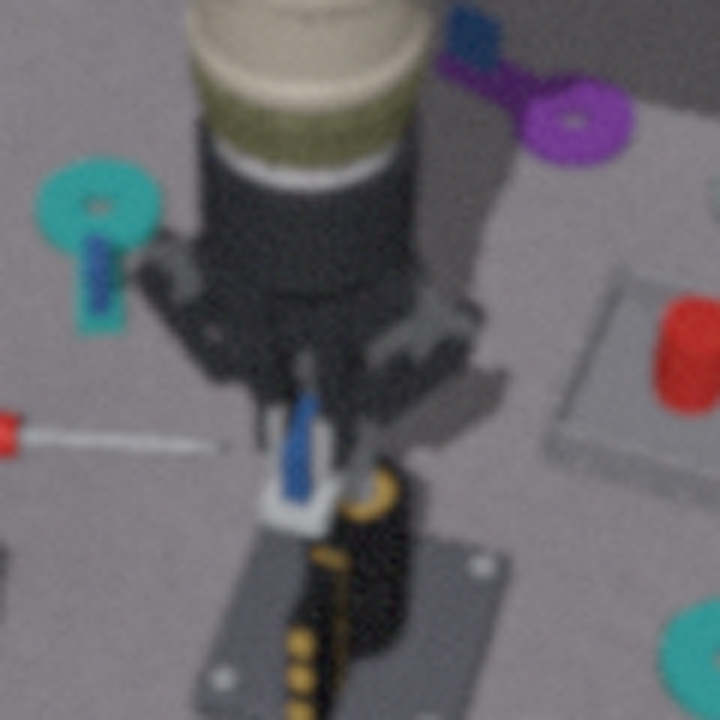

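```bash
python3 - <<'E'
from h import *
print(cp(load('t32'),356,313.3,280,160,7,.204))
print(proj(load('t32'),(.550,-.0036,.204)))
E
```

```text
[ 0.55013452 -0.00235217  0.204     ]
[331.0233856  204.40153823]
```

Emit:
apply_moves --increments '[[[-0.0002, 0.0006, 0.0, 0, 0, -0.1, -1], [-0.0002, 0.0006, 0.015, 0, 0, -0.1, -1], [-0.0002, 0.0006, 0.028, 0, 0, -0.1, -1], [-0.0002, 0.0006, 0.036, 0, 0, -0.1, -1], [-0.0002, 0.0006, 0.042, 0, 0, -0.1, -1], [-0.0002, 0.0006, 0.048, 0, 0, -0.1, -1], [-0.0002, 0.0006, 0.054, 0, 0, -0.1, -1], [-0.0002, 0.0006, 0.06, 0, 0, -0.1, -1], [-0.0002, 0.0006, 0.06, 0, 0, -0.1, -1]]]'

```text
time_s: 42.45
tcp_pos: [0.5493, 0.0657, 0.1505]
eef_rot: [1.0, 0.0, -0.001, 0.0]
ft_force: [0.4, -0.3, -2.8]
finger_gap: 0.0099
```

```bash
python3 - <<'E'
from h import *
cmd(.550,.0654,.1351,0)
snap('top','t33');crop('t33',280,160,380,260,7,'t33c')
E
```

```text
t 42.45 tcp [0.5493 0.0657 0.1505] th 0.04 F [ 0.4 -0.3 -2.8] gap 0.0099
shift mm [ 0.8  0.3 15.4] rot deg [0.02 0.06 0.04]
```

View pics/t33c.png

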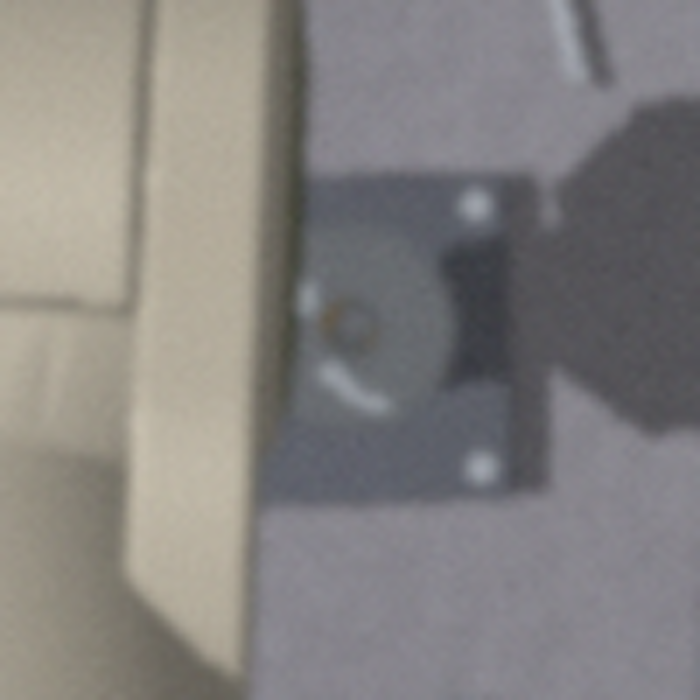

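Emit:
apply_moves --increments '[[[0, 0.0003, 0.006, 0, 0, 0, -1], [0, 0.0003, 0.01, 0, 0, 0, -1], [0, 0.0003, 0.013, 0, 0, 0, -1], [0, 0.0003, 0.015, 0, 0, 0, -1], [0, 0.0003, 0.0165, 0, 0, 0, -1], [0, 0.0003, 0.0165, 0, 0, 0, -1], [0, 0.0003, 0.0165, 0, 0, 0, -1]]]'

```text
time_s: 43.08
tcp_pos: [0.5499, 0.0654, 0.1353]
eef_rot: [1.0, 0.0, 0.0, 0.0]
ft_force: [-1.1, -0.3, -3.0]
finger_gap: 0.0099
```

Emit:
apply_moves --increments '[[[0, 0, 0.001, 0, 0, 0, -1], [0, 0, 0.0015, 0, 0, 0, -1], [0, 0, 0.0015, 0, 0, 0, -1], [0, 0, 0.0015, 0, 0, 0, -1]]]'

```text
time_s: 43.42
tcp_pos: [0.5503, 0.0655, 0.1351]
eef_rot: [1.0, 0.0, 0.001, 0.0]
ft_force: [-3.3, 1.3, 4.4]
finger_gap: 0.0101
```

Contact, so the plate is seated. Now I'll release and lift.

Emit:
apply_moves --increments '[[[0, 0, 0, 0, 0, 0, -0.6], [0, 0, 0, 0, 0, 0, -0.4], [0, 0, 0, 0, 0, 0, -0.3], [0, 0, 0, 0, 0, 0, -0.3], [0, 0, 0, 0, 0, 0, -0.3], [0, 0, -0.03, 0, 0, 0, -0.3], [0, 0, -0.06, 0, 0, 0, -0.3], [0, 0, -0.09, 0, 0, 0, -0.3], [0, 0, -0.1, 0, 0, 0, -0.3], [0, 0, -0.1, 0, 0, 0, -0.3]]]'

```text
time_s: 44.25
tcp_pos: [0.5518, 0.0653, 0.2369]
eef_rot: [1.0, 0.0, 0.003, 0.0]
ft_force: [1.2, -0.0, -0.1]
finger_gap: 0.0299
```

```bash
python3 - <<'E'
from h import *
cmd(.437,-.343,.2,0)
snap('side','s34');crop('s34',270,120,390,260,5,'s34c')
snap('top','t34');crop('t34',280,160,380,260,7,'t34c')
E
```

```text
t 44.25 tcp [0.5518 0.0653 0.2369] th 0.04 F [ 1.2 -0.  -0.1] gap 0.0299
shift mm [-115.3  408.2   36.4] rot deg [ 0.04 -0.39  0.04]
```

View pics/s34c.png

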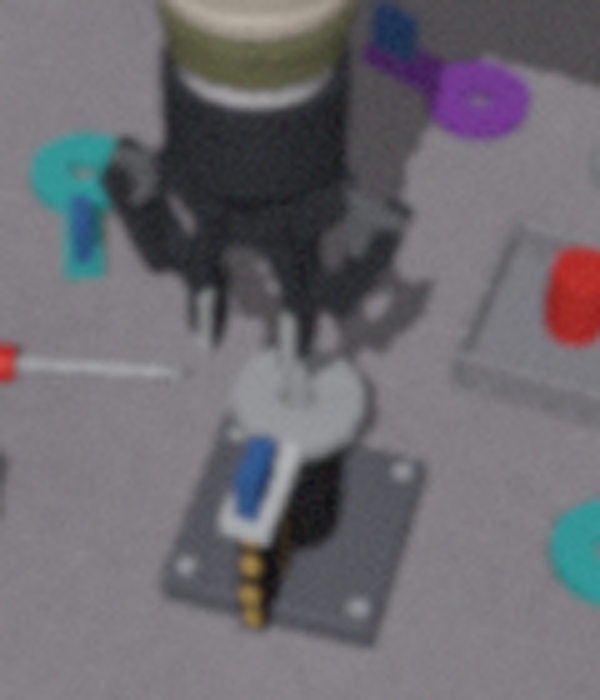

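View pics/t34c.png

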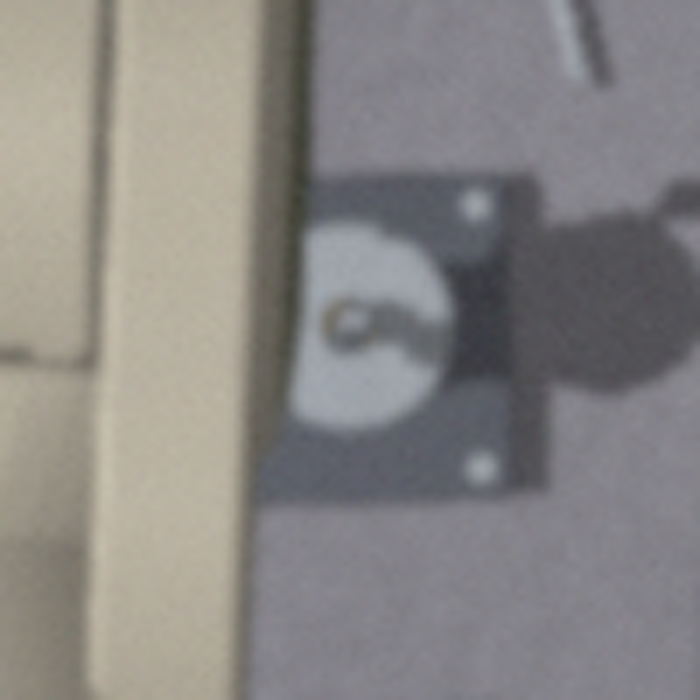

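Emit:
apply_moves --increments '[[[-0.117, 0.412, 0, 0, 0, 0, -1], [-0.117, 0.412, 0, 0, 0, 0, -1], [-0.117, 0.412, 0, 0, 0, 0, -1], [-0.117, 0.412, 0, 0, 0, 0, -1], [-0.117, 0.412, 0, 0, 0, 0, -1], [-0.117, 0.412, 0, 0, 0, 0, -1], [-0.117, 0.412, 0, 0, 0, 0, -1], [-0.117, 0.412, 0, 0, 0, 0, -1], [-0.117, 0.412, 0.02, 0, 0, 0, -1], [-0.117, 0.412, 0.05, 0, 0, 0, -1]]]'

```text
time_s: 45.18
tcp_pos: [0.4385, -0.33, 0.2005]
eef_rot: [1.0, -0.0, 0.001, 0.002]
ft_force: [1.3, -0.8, -0.0]
finger_gap: -0.0002
```

```bash
python3 - <<'E'
from h import *
cmd(.437,-.349,.07,0)
snap('side','s35');crop('s35',270,120,390,260,5,'s35c')
d=snap('top','t35');crop('t35',280,160,380,260,7,'t35c')
E
```

```text
t 45.1833 tcp [ 0.4385 -0.33    0.2005] th -0.05 F [ 1.3 -0.8 -0. ] gap -0.0002
shift mm [ -1.9  18.5 130.5] rot deg [ 0.2  -0.17 -0.05]
```

View pics/s35c.png

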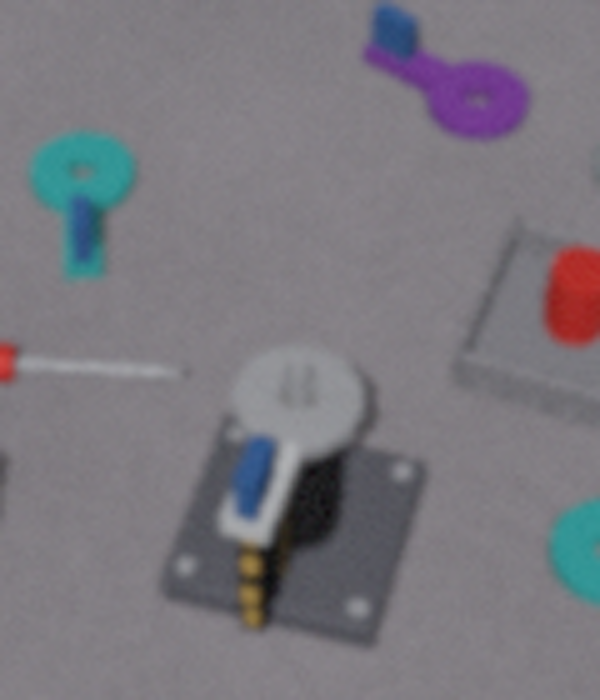

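View pics/t35.png

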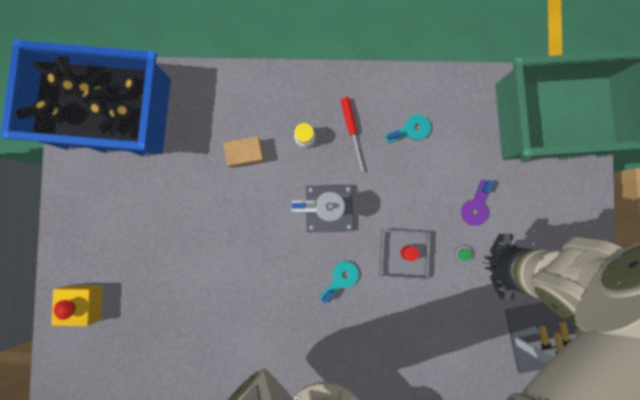

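```bash
python3 - <<'E'
from h import *
S=load('s35');T=load('t35')
im=cv2.imread('pics/s35.png');s=8;x0,y0=300,170
c=cv2.resize(im[y0:y0+80,x0:x0+60],None,fx=s,fy=s,interpolation=cv2.INTER_CUBIC)
def dr(P,col):
    q=np.array([[(proj(S,p)[0]-x0+.5)*s-.5,(proj(S,p)[1]-y0+.5)*s-.5] for p in P]).astype(np.int32); cv2.polylines(c,[q],True,col,1)
t=np.linspace(0,6.28,60)
dr([(.550+.034*np.cos(a),-.0036+.034*np.sin(a),.128) for a in t],(0,255,0))
dr([(.550+a,-.0036+b,.128) for a,b in((-.012,.087),(.012,.087))],(0,255,0))
dr([(.550+a,-.0036+b,.158) for a,b in((-.006,.055),(.006,.055),(.006,.085),(-.006,.085))],(0,0,255))
cv2.imwrite('pics/o35.png',c)
print(fit_fin([S,T],[(310,195,335,235),(285,195,312,215)],.550,.066,90,.128,.158))
print([fit_fin([S,T],[(310,195,335,235),(285,195,312,215)],.550,.066,90,.128+e,.158+e) for e in(-.006,-.003,.003,.006)])
E
```

```text
(array([550.23,  68.  ,  97.39]), np.float64(24.83))
[(array([550.82,  67.26,  95.22]), np.float64(27.93)), (array([550.73,  67.44,  96.06]), np.float64(25.96)), (array([549.87,  67.92,  97.21]), np.float64(25.65)), (array([550.13,  68.83,  95.17]), np.float64(28.73))]
```

View pics/o35.png

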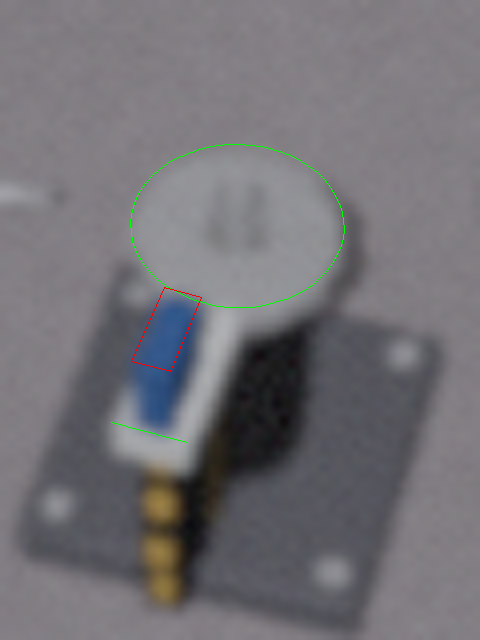

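The overlay fits: the plate is home and flat at the predicted height. Now for the button.

Emit:
apply_moves --increments '[[[0, 0.01, 0.02, 0, 0, 0, -1], [0, 0.01, 0.05, 0, 0, 0, -1], [0, 0.01, 0.08, 0, 0, 0, -1], [0, 0.01, 0.11, 0, 0, 0, -1], [0, 0.01, 0.12, 0, 0, 0, -1], [0, 0.01, 0.12, 0, 0, 0, -1], [0, 0.01, 0.12, 0, 0, 0, -1]]]'

```text
time_s: 45.87
tcp_pos: [0.4386, -0.3356, 0.0794]
eef_rot: [1.0, 0.001, -0.001, -0.001]
ft_force: [0.1, -0.1, 0.3]
finger_gap: -0.0001
```

```bash
python3 - <<'E'
from h import *
cmd(.437,-.349,.04,0)
snap('side','s36');crop('s36',350,100,450,190,7,'s36c')
d=snap('top','t36');crop('t36',430,220,510,290,7,'t36c')
E
```

```text
t 45.8667 tcp [ 0.4386 -0.3356  0.0794] th 0.07 F [ 0.1 -0.1  0.3] gap -0.0001
shift mm [-1.5 13.5 39.3] rot deg [-0.07  0.06  0.07]
```

View pics/s36c.png

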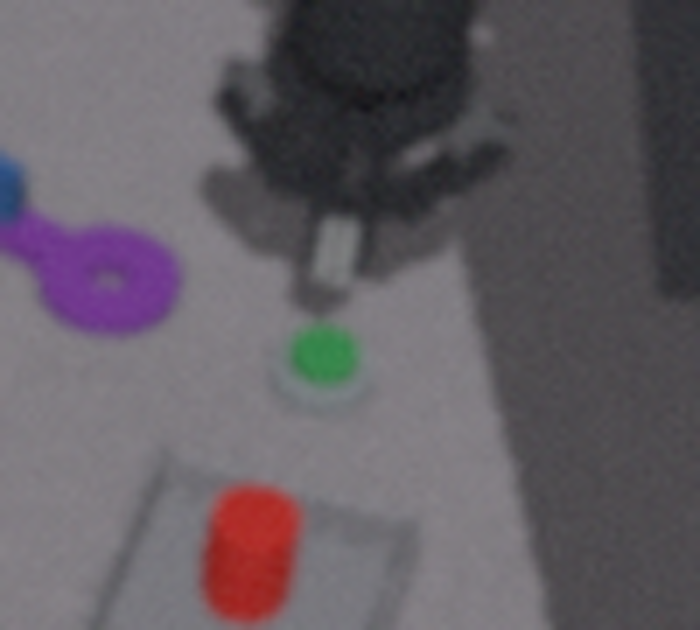

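View pics/t36c.png

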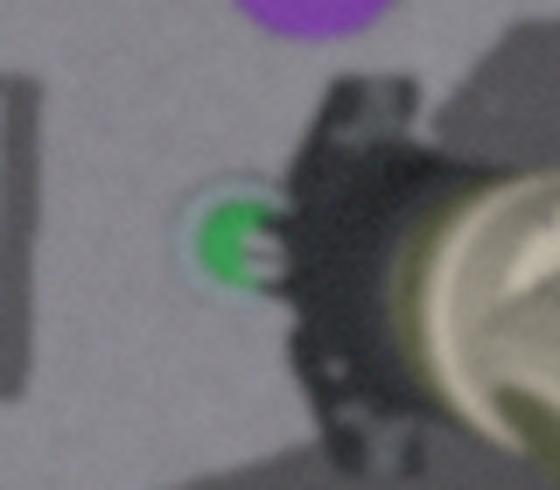

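```bash
python3 - <<'E'
from h import *
S=load('s36');T=load('t36')
print(proj(T,(.4386,-.3356,.0794)),proj(S,(.4386,-.3356,.0794)))
for z in(.02,.025,.03,.035,.04): print(z,ray(T,464.69,254.42,z)[:2].round(4),cp(S,325,353,350,100,7,z)[:2].round(4))
E
```

```text
[467.78963117 255.5903647 ] [397.00430238 138.1450809 ]
0.02 [ 0.4372 -0.3497] [ 0.4361 -0.3473]
0.025 [ 0.4375 -0.3479] [ 0.4356 -0.3419]
0.03 [ 0.4378 -0.3461] [ 0.4351 -0.3365]
0.035 [ 0.4382 -0.3443] [ 0.4346 -0.3311]
0.04 [ 0.4385 -0.3425] [ 0.4342 -0.3257]
```

Emit:
apply_moves --increments '[[[-0.0015, 0.0132, 0.01, 0, 0, 0, -1], [-0.0015, 0.0132, 0.025, 0, 0, 0, -1], [-0.0015, 0.0132, 0.04, 0, 0, 0, -1], [-0.0015, 0.0132, 0.048, 0, 0, 0, -1], [-0.0015, 0.0132, 0.051, 0, 0, 0, -1], [-0.0015, 0.0132, 0.051, 0, 0, 0, -1], [-0.0015, 0.0132, 0.051, 0, 0, 0, -1]]]'

```text
time_s: 46.55
tcp_pos: [0.4378, -0.3503, 0.0295]
eef_rot: [1.0, 0.0, 0.001, 0.001]
ft_force: [-0.9, 0.4, -0.3]
finger_gap: -0.0001
```

Emit:
apply_moves --increments '[[[0, 0, 0.002, 0, 0, 0, -1], [0, 0, 0.004, 0, 0, 0, -1], [0, 0, 0.006, 0, 0, 0, -1], [0, 0, 0.006, 0, 0, 0, -1]]]'

```text
time_s: 46.88
tcp_pos: [0.4374, -0.3496, 0.0227]
eef_rot: [1.0, 0.0, 0.0, 0.0]
ft_force: [0.6, 0.6, -0.5]
finger_gap: -0.0002
```

```bash
python3 - <<'E'
from h import *
snap('side','s37');crop('s37',350,100,450,190,7,'s37c')
E
```

```text
(no output)
```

View pics/s37c.png

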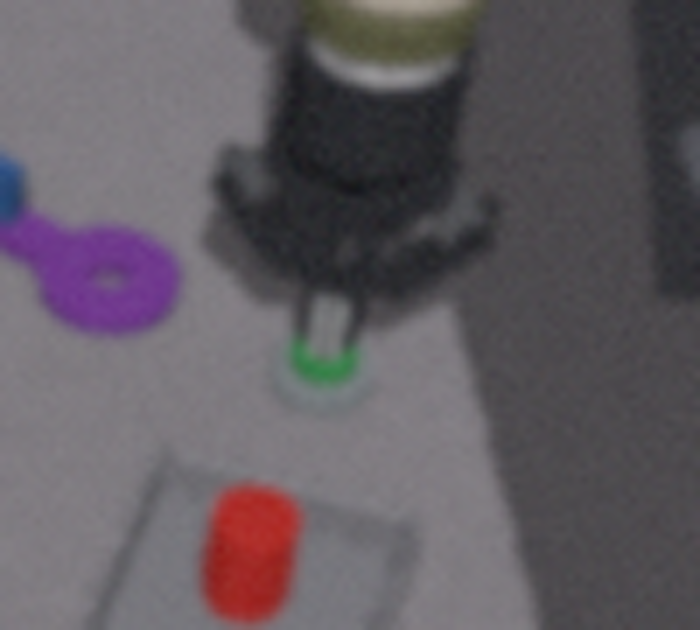

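Centred on the button, about 2 mm above it with no force yet. I'll press in small steps.

Emit:
apply_moves --increments '[[[0, 0, 0.002, 0, 0, 0, -1], [0, 0, 0.004, 0, 0, 0, -1], [0, 0, 0.005, 0, 0, 0, -1], [0, 0, 0.005, 0, 0, 0, -1]]]'

```text
time_s: 47.27
tcp_pos: [0.4377, -0.3498, 0.018]
eef_rot: [1.0, 0.0, 0.0, 0.0]
ft_force: [0.0, 0.9, 3.7]
finger_gap: -0.0001
```

Emit:
apply_moves --increments '[[[0, 0, 0.001, 0, 0, 0, -1], [0, 0, 0.002, 0, 0, 0, -1], [0, 0, 0.002, 0, 0, 0, -1]]]'

```text
time_s: 47.52
tcp_pos: [0.4377, -0.3498, 0.0161]
eef_rot: [1.0, 0.0, 0.0, 0.0]
ft_force: [-0.5, 0.2, 4.6]
finger_gap: -0.0
```

Emit:
apply_moves --increments '[[[0, 0, 0.001, 0, 0, 0, -1], [0, 0, 0.002, 0, 0, 0, -1], [0, 0, 0.002, 0, 0, 0, -1], [0, 0, 0.002, 0, 0, 0, -1]]]'

```text
time_s: 47.85
tcp_pos: [0.4378, -0.3499, 0.0158]
eef_rot: [1.0, 0.0, 0.001, 0.001]
ft_force: [-4.2, 4.1, 17.6]
finger_gap: 0.0002
```

The force jumped to 17.6 N at the stop, so the button is fully down. Next I'll let it go and back off.

Emit:
apply_moves --increments '[[[0, 0, -0.01, 0, 0, 0, -1], [0, 0, -0.03, 0, 0, 0, -1], [0, 0, -0.06, 0, 0, 0, -1], [0, 0, -0.1, 0, 0, 0, -1], [0, 0, -0.14, 0, 0, 0, -1], [0, 0.05, -0.18, 0, 0, 0, -1], [0, 0.08, -0.2, 0, 0, 0, -1], [0, 0.08, -0.2, 0, 0, 0, -1], [0, 0.08, -0.2, 0, 0, 0, -1], [0, 0.08, -0.2, 0, 0, 0, -1]]]'

```text
time_s: 48.68
tcp_pos: [0.4372, -0.4302, 0.2135]
eef_rot: [1.0, -0.0, 0.0, 0.0]
ft_force: [0.8, -0.5, 0.0]
finger_gap: -0.0003
```

```bash
python3 - <<'E'
from h import *
st=arm.get_state();print(st['tcp_pos'],st['ft_force'])
snap('side','s38');snap('top','t38');crop('s38',270,110,430,260,5,'s38c')
a=load('t38')['color'].astype(int);b=load('t35')['color'].astype(int)
print('stack diff',np.abs(a-b)[180:240,285:390].mean())
for n,bx in(('s38',(385,140,410,165)),('t38',(450,240,480,270))): print(comps(load(n),'green',bx))
E
```

```text
[ 0.43721871 -0.43015485  0.21348514] [ 0.77233247 -0.52448808  0.03588366]
stack diff 1.87
[(array([395.82, 150.45]), np.int32(40), array([392, 148,   8,   6], dtype=int32))]
[(array([464.65, 254.28]), np.int32(102), array([459, 249,  12,  11], dtype=int32))]
```

View pics/s38c.png

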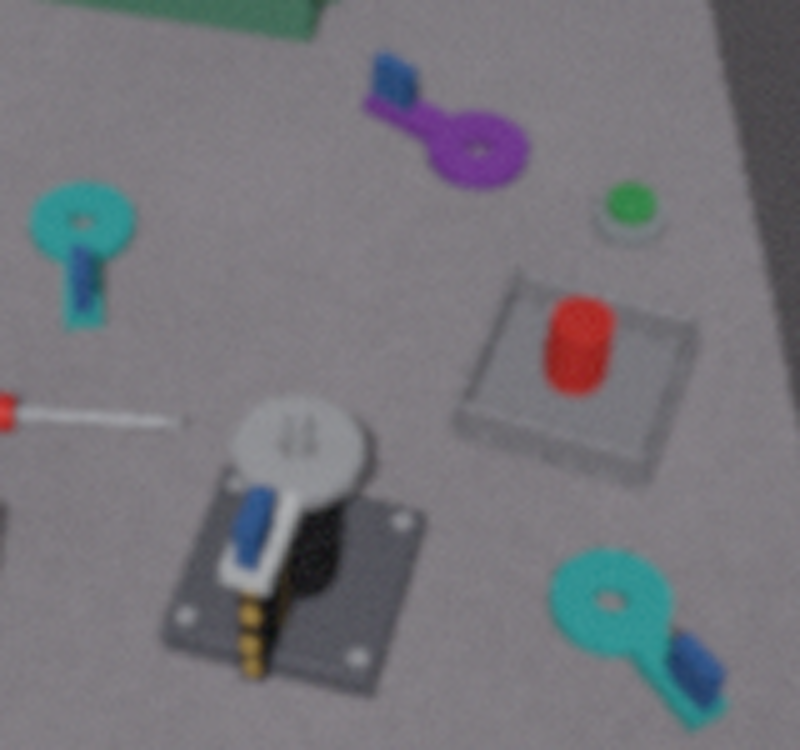

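View pics/t38.png

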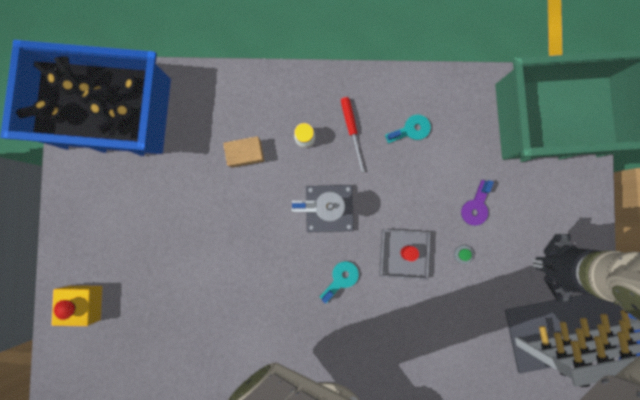

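The stack at (330,207) hasn't changed. The cap is in the tray at (410,253), the button at (465,254) is back up, the bystanders are where they started, and the gripper is clear. I'm handing the job in.

```bash
python3 -c "
from workcell import job
print(job.sign_off())"
```

```text
the job is handed in; nothing more can be done
None
```

The test column is assembled and started, and I handed the job in at about 49 s of robot time. `sign_off` gives no verdict, so this rests on my own checks.

- **Cap:** it was lifted off the rod and stands upright in the grey tray.
- **Sensors:** there were four on the bench. All are on the rod with their stubs aligned, and the side view shows no gaps.
- **Plate:** the bare steel plate is on top with its arm over the stubs. It met contact at the expected height, and a projected outline of a fully seated plate matched the side view.
- **Button:** I pressed it until the force jumped to 17.6 N at the stop, then let it go. Its image position afterwards matches the start, so it is up again.
- **Last look:** the stack is unchanged from before the press. The jar, screwdriver and carton look unmoved, and the gripper is touching nothing.

**Checks that disagreed:** an automatic fit of the plate's fin, combining both cameras, gave angles several degrees off. It read 97° instead of 90° on the seated plate. The fin's edges had already given poor angles in the side camera, so I relied on the top view and the outline overlay instead. Positions from the two cameras otherwise differed by about 1–4 mm, and every part went onto the rod with less than 3 N of measured sideways force.

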